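# Set out the nut-fitting kit on its outline tiles

### The job

Put the kit for the guitar nut job back on its outline tiles: the small bottle, the larger bottle, the little plane and the bone nut blank each go on the tile whose dark outline matches their own footprint in shape and size. Centre each one on its outline, with the plane and the blank lying flat on their soles along theirs (either way round) and the bottles standing upright; never tip the bottles over. Mind the lamp shade that hangs half a metre above the guitar, and let go of everything at the end.

Things in the scene. Friction and masses are not known exactly. Their poses are not given: they have to be found in the camera images.
- oil_bottle: small pale bottle with a black dropper cap, round, 40 mm across, 93 mm tall (straight body from 4 to 49 mm, shoulder to 72 mm, rigid cap 19 mm across from 72 to 83 mm, tapering above; the cap is a good grip), about 0.1 kg, standing loose. Origin at the centre of its underside, z up its axis.
- alcohol_bottle: larger pale milky bottle with a black spout cap, round, 54 mm across, 116 mm tall (straight body from 4 to 61 mm, shoulder to 90 mm, rigid cap 25 mm across from 90 to 102 mm, thin spout above; the cap is a good grip), about 0.12 kg, standing loose. Origin at the centre of its underside, z up its axis.
- thumb_plane: small pale thumb plane, loose, about 0.35 kg: straight-sided body 84 mm long, 28 mm wide, 13 mm high; a blade and wedge 23 mm wide rise to 35 mm at one end, a dark knob 15 mm across to 30 mm at the other. Origin at the centre of its sole, z up. Its length runs at 65 degrees from this frame's x axis (see plane_axis). Grip it across the width, low on the body.
- plane_axis (a point): point on the thumb plane, 6.5 mm above the centre of its sole; its x axis runs along the plane's 84 mm length, its y axis across the 28 mm width, z up.
- nut_blank: cream-white bone bar, 55 mm long, 8.5 mm wide, 10 mm high, loose, lying flat, about 15 g. Origin at the centre of its underside, z up. Its length runs at 110 degrees from this frame's x axis (see nut_axis).
- nut_axis (a point): point at the centre of the bone nut blank, 5 mm above its underside; its x axis runs along the 55 mm length, its y axis across the 8.5 mm width, z up.
- tile_small_round: light wooden tile, fixed to the bench, 90 x 62 x 6 mm, with a small brass screw at each corner and, inlaid flush in its centre, a dark disc 42 mm across. Origin at the centre of its underside; the top is at z = +6 mm; x runs along the 90 mm side. Matches the small bottle.
- tile_large_round: light wooden tile, fixed to the bench, 90 x 62 x 6 mm, with a small brass screw at each corner and, inlaid flush in its centre, a dark disc 56 mm across. Origin at the centre of its underside; the top is at z = +6 mm; x runs along the 90 mm side. Matches the larger bottle.
- tile_long_box: light wooden tile, fixed to the bench, 90 x 62 x 6 mm, with a small brass screw at each corner and, inlaid flush in its centre, a dark rectangle 86 x 30 mm, long side along x. Origin at the centre of its underside; the top is at z = +6 mm; x runs along the 90 mm side. Matches the thumb plane.
- tile_thin_bar: light wooden tile, fixed to the bench, 90 x 62 x 6 mm, with a small brass screw at each corner and, inlaid flush in its centre, a dark narrow bar 58 x 12 mm, long side along x. Origin at the centre of its underside; the top is at z = +6 mm; x runs along the 90 mm side. Matches the bone nut blank.
Mind the look-alikes: they are no part of the job. Leave any yellow look-alike of the thumb_plane alone. Leave any purple look-alike of the oil_bottle alone.

How it is judged (in metres and radians):
At the end, for the whole second after the job is handed in: Each thing rests on its own tile: its centre within 12 mm horizontally of the outline's centre, its underside on the tile's top (3 to 9.5 mm over the bench), tilted less than 0.12 rad, at rest; the plane's and the blank's length within 0.22 rad of the outline's, either way round (horizontal distance between oil_bottle and tile_small_round below 0.012 m and z of oil_bottle in the frame of tile_small_round between 0.003 and 0.0095 m and angle between each of oil_bottle, alcohol_bottle, thumb_plane, nut_blank's own z axis and vertical below 0.12 rad and linear speed of each of oil_bottle, alcohol_bottle, thumb_plane, nut_blank below 0.02 m/s and horizontal distance between alcohol_bottle and tile_large_round below 0.012 m and z of alcohol_bottle in the frame of tile_large_round between 0.003 and 0.0095 m and horizontal distance between thumb_plane and tile_long_box below 0.012 m and z of thumb_plane in the frame of tile_long_box between 0.003 and 0.0095 m and horizontal distance between nut_blank and tile_thin_bar below 0.012 m and z of nut_blank in the frame of tile_thin_bar between 0.003 and 0.0095 m and angle between the x axis of plane_axis and the x axis of tile_long_box, either way round below 0.22 rad and angle between the x axis of nut_axis and the x axis of tile_thin_bar, either way round below 0.22 rad); the robot touches nothing.
It fails at once if a bottle is tipped over (more than 0.6 rad) (angle between any of oil_bottle, alcohol_bottle's own z axis and vertical above 0.6 rad).
It also fails if it takes over 138 s, if anything falls off the work surface, if the arm or the gripper's body presses on something with over 40 N, if the wrist force passes 120 N, or if a joint passes its speed limit or range.

### The arm

A 7-joint arm with a two-finger parallel gripper is mounted at the origin on a cart in front of the work surface, level with it; the furniture and walls round the work are solid. World frame = base frame: x ahead of the robot, y to its left, z up, the work surface at z = 0. Lengths are in mm, angles in rad, forces in N, time in s.
With the tool pointing down it reaches from about 400 to 850 mm from the base axis. Payload 4.5 kg.
Tool frame: the origin (TCP) lies between the finger pads; the fingertips stand 19 mm ahead of it and the grasp point (between the pads) is the TCP; z points along the fingers, y is the line along which they close (so a half turn about z gives the same grasp; the last joint's range is limited). The gripper opens to 88 mm and grips with 3 to 60 N. Pads are 18 mm wide; open, the fingers measure 123 mm over their backs; the gripper's body (75 mm by 187 mm) begins 45 mm behind the grasp point.
Start: joints at [-1.202, 0.689, -0.195, 1.565, 0.157, 0.902, -0.215], TCP at [205.344, 590.327, 257.743] pointing down, gripper open.
Joint ranges: [-3.01, 3.01], [-0.46, 2.08], [-1.47, 1.51], [0.13, 2.56], [-1, 4.14], [0.04, 2.09], [-2.66, 2.66]. Speed limits (rad/s): [2.57, 2.57, 3.14, 3.14, 3.14, 3.14, 3.14].

### API

Orientations are given as a unit quaternion [w, x, y, z].
In Python, from rig import get_obs, read_camera, sign_off gives the robot as it stands. The module is installed in compiled form; this text tells all that it offers.
- The arm moves only by the tool play_rows, never from a script. Its argument "targets" is a list of rows, each a list of 7 numbers: the turn, a rotation vector about the tool's x, y, z in units of 8 degrees (1.0 is 8 degrees), then the shift along the tool's x, y, z in units of 30 mm (1.0 is 30 mm), then the opening, from 0 (shut) to 1 (fully open). In form: [[ax, ay, az, dx, dy, dz, fingers], ...]. A call has 1 to 8 rows; each row is the pose to reach, as a shift and turn from the pose commanded when the call began, along the tool's axes at that moment; what a row does not reach only later rows make up. A row lasts 1/8 s, in which the tool goes at most 62.5 mm and 10.7 degrees, less where a joint would pass 70% of its speed; a pose out of reach is approached as far as the arm can. A call with a gripper value outside its range is refused whole. The fingers move at their own pace and stop on an object; "newtons" is the grip in N (left out, the last holds). Time passes only in rows, so rows that repeat a pose let the fingers close. It gives the time, the measured TCP pose, the force, the opening and the grip force at its end, in the units of the state.
- get_obs(): the state, without advancing time (a new reading comes with each control period).
- read_camera(name): name is "scene" or "top" or "wrist"; returns a dict with "pixels" (400x640x3 uint8, red, green, blue), "z_map" (400x640 float32, mm along the optical axis (not along the pixel's ray), 0 where there is no reading), "fx", "fy", "cx", "cy" (pixels), "T" (4x4, takes a point from camera to world coordinates); the wrist camera has in their place "tool_from_camera" (4x4, takes a point from camera to tool coordinates, whose origin is the TCP and whose axes are the flange's). Camera axes: x right, y down, z forward; pixel columns grow to the right and rows downward; lengths in mm; the calibration is good to about 2 mm. A picture is of the moment at which its call begins: read the wrist's pose just before it.
- sign_off(): hands the job in; it is judged then, once.
The state is a dict: "time_s": time; "joints": joint angles; "joint_vel": joint speeds; "effort": joint torques, N m; "tcp_pos": TCP position; "orientation": TCP orientation; "wrist_force": force on the tool from outside, world axes, zero at the start; "wrist_torque": the same for the moment, N m; "grip_width": finger opening in mm; "grasp_force": force on a finger pad.
Only numpy, scipy, OpenCV 4.12 (cv2) and the standard library are available. Lean on these libraries where they do the work, as an engineer would, in place of code of your own. Each camera call takes 0.05 s, during which the arm holds its last target. There are 200 camera calls.

## Working session

There is one attempt and no reset: what is moved stays moved. The work goes in short steps, Python scripts to look and compute and a tool call to move; the robot and the scene stay as the last step left them, time stands still between calls to the robot, and variables do not carry over. Pictures are saved under pics/ and viewed, at most 16 in all, crops included, and the job is handed in when it is done.

Besides the shell and the picture viewer there is one more tool, called after "Emit:" by a JSON object that holds its "api" and its "payload", one argument or row to a line. play_rows: Moves the arm, as the interface text tells. Its arguments: {"type":"object","properties":{"targets":{"type":"array","items":{"type":"array","items":{"type":"number"}}},"newtons":{"type":"number"}},"required":["targets"]}

```bash
mkdir -p pics; python3 - <<'E'
from rig import *
import cv2,numpy as np
o=get_obs();print(o)
for n in("top","scene"):
    c=read_camera(n);cv2.imwrite(f"pics/{n}1.png",c["pixels"][:,:,::-1]);np.savez(f"{n}1.npz",**c);print(n,c["fx"],c["fy"],c["cx"],c["cy"],c["T"].round(3).tolist())
E
```

```text
{'time_s': 0.0, 'joints': array([-1.20217934,  0.68996297, -0.19452449,  1.5663457 ,  0.15732102,
        0.90248284, -0.21507348]), 'joint_vel': array([ 9.01262787e-04, -1.23648549e-03, -8.12575763e-04, -9.53397427e-05,
       -5.76156027e-04,  4.53379498e-05,  2.02027222e-04]), 'effort': array([-1.43026182e-04, -5.27558005e+01, -1.26655351e+00, -1.53423232e+01,
       -5.25395956e-02,  6.66994791e-03,  1.64593866e-04]), 'tcp_pos': array([205.22110911, 589.71890072, 256.92293793]), 'orientation': array([-8.04194438e-05,  1.66562350e-01,  9.86030511e-01, -8.98572443e-04]), 'wrist_force': array([0.26089219, 0.11456478, 0.75412945]), 'wrist_torque': array([0.00199846, 0.04916003, 0.01891389]), 'grasp_force': 0.0, 'grip_width': 88.3423772279149}
top 503.6687623244858 503.6687623244858 317.45252715430115 193.72787305380746 [[0.347, -0.83, 0.437, -229.917], [-0.938, -0.308, 0.159, 0.426], [0.002, -0.465, -0.885, 1577.986], [0.0, 0.0, 0.0, 1.0]]
scene 468.92451595852236 468.92451595852236 317.59369327650273 197.93160337982553 [[-0.659, -0.358, 0.661, -402.134], [-0.752, 0.321, -0.575, 1092.2], [-0.007, -0.877, -0.481, 699.788], [0.0, 0.0, 0.0, 1.0]]
```

View pics/top1.png

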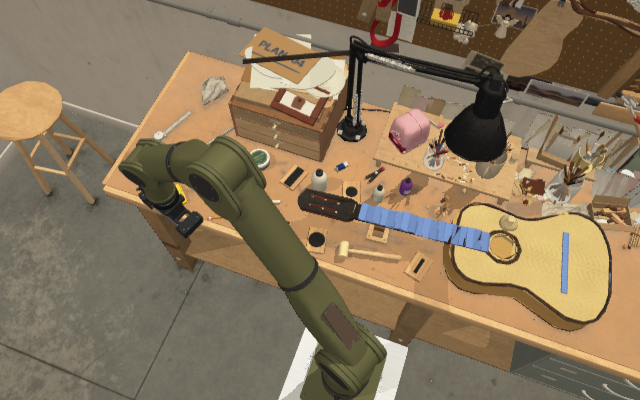

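View pics/scene1.png

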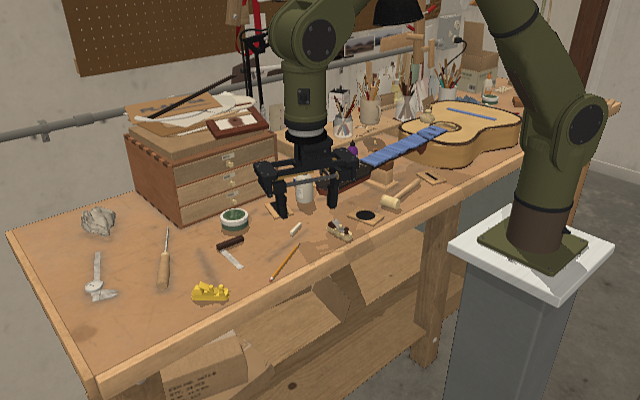

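The top view shows tiles near (293,176), (351,191), (316,239), (378,232) and (417,265), pale bottles at (319,180) and (378,193), and the purple look-alike at (405,186). The scene view shows the pale plane at (341,229), the nut blank at (296,229) and the yellow plane at (210,292). I'll enlarge both.

```bash
python3 - <<'E'
import cv2,numpy as np
a=cv2.imread("pics/top1.png")[150:290,260:460];b=cv2.imread("pics/scene1.png")[150:280,220:470]
cv2.imwrite("pics/c1.png",cv2.resize(a,None,fx=4,fy=4,interpolation=2));cv2.imwrite("pics/c2.png",cv2.resize(b,None,fx=3.2,fy=3.2,interpolation=2))
E
```

```text
(no output)
```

View pics/c1.png

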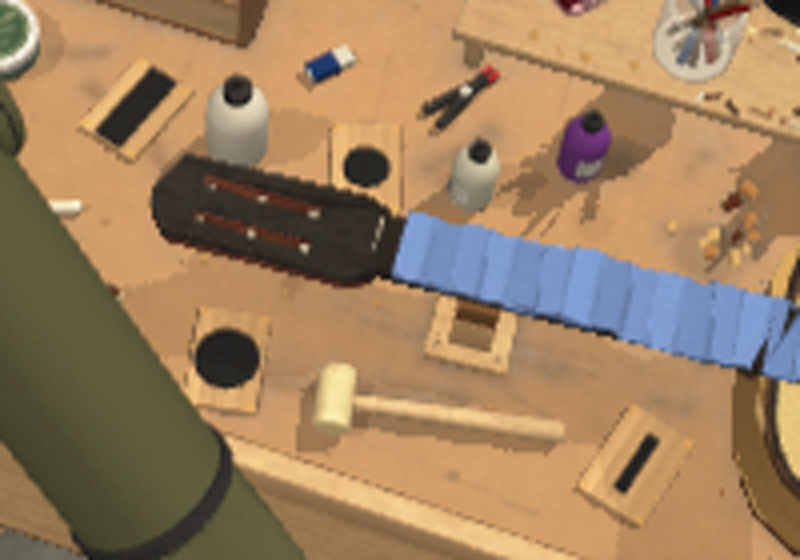

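View pics/c2.png

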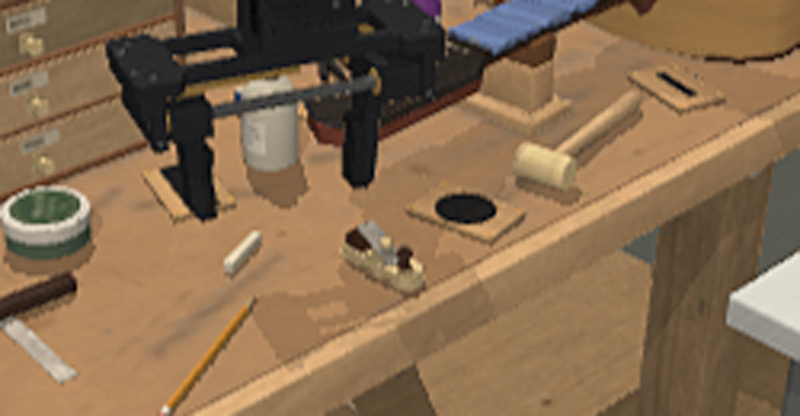

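Choices, as full-picture pixels:

| Thing | Chosen | Look-alike left alone |
|---|---|---|
| oil_bottle | pale bottle, top (378,193) | purple, top (405,186) |
| alcohol_bottle | larger pale bottle, top (319,180) | – |
| thumb_plane | pale plane, scene (340,231) | yellow, scene (210,292) |
| nut_blank | white bar, scene (296,229) | – |

The tiles are long box at top (294,177), small disc (352,192), large disc (317,239) and thin bar (419,266). The close crops confirm these choices. The frame at (378,232) is the neck rest.

```bash
cat > h.py <<'E'
import numpy as np,cv2
def ray(c,uv,z,T=None):
    T=c["T"] if T is None else T
    uv=np.atleast_2d(uv).astype(float)
    d=np.c_[(uv[:,0]-c["cx"])/c["fx"],(uv[:,1]-c["cy"])/c["fy"],np.ones(len(uv))]@T[:3,:3].T
    return T[:3,3]+d*((z-T[2,3])/d[:,2])[:,None]
def comp(mask,near,r=40):
    n,l,s,ce=cv2.connectedComponentsWithStats(mask.astype(np.uint8))
    k=[i for i in range(1,n) if s[i,4]>8]
    i=min(k,key=lambda i:np.hypot(*(ce[i]-near)))
    return np.argwhere(l==i)[:,::-1],ce[i],s[i]
def axis(P):
    c=P[:,:2].mean(0);r=cv2.minAreaRect(P[:,:2].astype(np.float32))
    w,v=np.linalg.eigh(np.cov((P[:,:2]-c).T))
    return c.round(1),np.degrees(np.arctan2(v[1,1],v[0,1])).round(1)%180,np.round(r[0],1),np.round(r[1],1)
def world_pts(c,T=None):
    T=c["T"] if T is None else T
    v,u=np.mgrid[:400,:640];z=c["z_map"]
    return np.stack([(u-c["cx"])/c["fx"]*z,(v-c["cy"])/c["fy"]*z,z],-1)@T[:3,:3].T+T[:3,3]
E
python3 - <<'E'
from h import *
t=dict(np.load("top1.npz"));s=dict(np.load("scene1.npz"))
g=t["pixels"].max(2);m=g<60
for n,p,z in[("long",(294,177),6),("small",(352,191.5),6),("large",(317,239.5),6),("thin",(419.5,266),6),("oilcap",(380,187.5),80),("alccap",(319.5,172),98)]:
    P,ce,st=comp(m,p);print(n,ce.round(1),st,axis(ray(t,P,z)))
W=world_pts(t)
for n,p in[("bench",(345,215)),("head1",(310,200)),("head2",(345,210)),("neck",(400,220)),("neck2",(440,230)),("mallet",(343,249)),("guitar",(480,270)),("lampbot",(478,150)),("lamp",(478,130)),("cab",(260,130)),("shelf",(400,152)),("tile",(419,277)),("block",(378,240))]:
    print(n,W[p[1],p[0]].round(0))
p=s["pixels"].astype(int);W2=world_pts(s)
m=(p.min(2)>150)&(p.max(2)-p.min(2)<60)
P,ce,st=comp(m,(296,229));print("nut",ce,st,axis(ray(s,P,7)));
print(W2[229,296],W2[231,340])
sel=(W2[:,:,2]>5)&(W2[:,:,2]<50);sel[:, :322]=0;sel[:,356:]=0;sel[:215]=0;sel[245:]=0
print("plane depth",axis(W2[sel]),sel.sum())
E
```

```text
long [293.5 176.5] [285 168  18  18 139] (array([582. , 388.4]), np.float64(163.0), array([582.9, 388.1]), array([25.3, 80.1]))
small [351.  191.6] [346 188  11   9  77] (array([595.9, 175.3]), np.float64(115.7), array([594.4, 174.7]), array([32.3, 35.4]))
large [316.2 239.4] [309 233  16  14 171] (array([382.3, 227.2]), np.float64(126.3), array([382.3, 226.2]), array([47.2, 50.6]))
thin [418.6 265.6] [414 259  10  14  40] (array([ 412.3, -120.2]), np.float64(165.4), array([ 412.3, -120.1]), array([ 8.1, 52.3]))
oilcap [379.6 187.8] [378 186   4   5  16] (array([604.5,  80.9]), np.float64(5.0), array([603.6,  81.1]), array([15.6, 10.1]))
alccap [318.2 172.6] [316 170   6   6  28] (array([577.9, 292.4]), np.float64(32.80000000000001), array([578.6, 291.8]), array([19.6, 16.9]))
bench [459. 156.  98.]
head1 [469. 281. 101.]
head2 [478. 162.  94.]
neck [500. -16. 105.]
neck2 [ 510. -145.  107.]
mallet [371. 129.  30.]
guitar [ 430. -296.   90.]
lampbot [ 546. -141.  522.]
lamp [ 579. -124.  555.]
cab [677. 551.  86.]
shelf [775.  56.  66.]
tile [ 379. -132.   -5.]
block [448.  31.  17.]
nut [294.74193548 227.32258065] [290 222  11  11  31] (array([465.6, 421.4]), np.float64(113.7), array([466.2, 420.1]), array([ 7.2, 56.1]))
[456.87111018 424.11093959   6.68749239] [360.61335657 349.49962442  14.35002214]
plane depth (array([368.6, 344.2]), np.float64(139.3), array([392.9, 326.5]), array([ 84.3, 128.7])) 318
```

```bash
python3 - <<'E'
from h import *
t=dict(np.load("top1.npz"))
W=world_pts(t)
for p in [(300,58),(250,62),(355,45),(400,62),(430,70),(470,78),(490,90),(455,150),(505,150),(445,130),(352,100),(300,130),(325,155),(318,140),(330,150),(235,120),(260,45),(320,120),(305,100)]:
    print(p,W[p[1],p[0]].round(0))
# height map 30mm cells x 330..780 rows, y 560..-200
X,Y,Z=[W[...,i].ravel() for i in range(3)]
ok=(t["z_map"].ravel()>0)&(Z<900)
print("y:",*range(560,-200,-40))
for x in range(320,800,40):
    r=[]
    for y in range(560,-200,-40):
        k=ok&(abs(X-x)<20)&(abs(Y-y)<20);r.append(int(np.percentile(Z[k],95)) if k.sum()>3 else -1)
    print(x,*["%4d"%a for a in r])
E
```

```text
(300, 58) [859. 462. 302.]
(250, 62) [791. 615. 295.]
(355, 45) [844. 274. 444.]
(400, 62) [801. 125. 472.]
(430, 70) [755.  35. 522.]
(470, 78) [720. -70. 570.]
(490, 90) [ 621. -115.  655.]
(455, 150) [547. -90. 492.]
(505, 150) [ 795. -261.  224.]
(445, 130) [613. -52. 474.]
(352, 100) [990. 302.  -5.]
(300, 130) [674. 394. 168.]
(325, 155) [708. 313.   5.]
(318, 140) [674. 329. 142.]
(330, 150) [737. 304.   1.]
(235, 120) [677. 647. 100.]
(260, 45) [881. 618. 285.]
(320, 120) [718. 338. 196.]
(305, 100) [741. 400. 248.]
y: 560 520 480 440 400 360 320 280 240 200 160 120 80 40 0 -40 -80 -120 -160
320    5    4    2  -43 -869 -866 -867 -870   12    7    5    4    5    5    5    5    6    5    5
360    5 -666 -669 -669 -676 -869   -1    6   12   11   20   35   10    5    5    6    6   10    4
400 -668 -670 -668 -670 -868   19   10    6   11   11   28   34   22   21   23   20    7   10    8
440 -668 -661 -668   -1    4    5   96  101   98   98   98   98   13   73   13    4    6   11    9
480 -669   -1   -1    6   11    6  102  105  101   99  102  108  108  110  108  108  107  107  107
520   -1   -1    5    6    7    8  102  105  107  106  107  108  108  109  109  108  108  501  488
560   -1   34    9    7   12   10   82  104    8   12   13    8    8   -1   -1   -1  545  562  558
600   36   37   32    5   12   12   85  109    5   10   11    7   83    6    6  498  603  652  632
640   32   37   28    6    9    6    7    6    6   10    8    7    9    6   67   11  645  681  648
680  203  202  235  237  237  240  195    6   16    6    8   16    6    5   92    5  647  664  632
720  276  275  249  247  249  256  243    7   10    6    7   62   63   64  567  585  602  614   65
760  278  278  284  285  272  271  266    7    7    5    7  505  527  546  562  182  170   65   68
```

Emit:
{"api": "play_rows", "payload": {
  "targets": [
    [0, 0, 0, -2, -0.7, 0.1, 0.5],
    [0, 0, 0, -4, -1.4, 0.2, 0.5],
    [0, 0, 0, -6, -2.1, 0.3, 0.5],
    [0, 0, 0, -8, -2.8, 0.4, 0.5],
    [0, 0, 0, -10, -3.5, 0.5, 0.5],
    [0, 0, 0, -12, -4.2, 0.5, 0.5],
    [0, 0, 0, -13.5, -4.8, 0.5, 0.5],
    [0, 0, 0, -14.5, -5.1, 0.5, 0.5]
  ]
}}

```text
time_s: 1.1
tcp_pos: [568.4, 298.9, 242.1]
orientation: [0.0, 0.169, 0.986, -0.001]
wrist_force: [-0.3, -0.7, 0.4]
grip_width: 44.2
grasp_force: 0.0
```

```bash
cat >> h.py <<'E'
from scipy.spatial.transform import Rotation as Ro
def tool(o):
    T=np.eye(4);q=o["orientation"];T[:3,:3]=Ro.from_quat([q[1],q[2],q[3],q[0]]).as_matrix();T[:3,3]=o["tcp_pos"];return T
def go(o,p,ang=None):
    """units from the present pose to world p (and closing line at ang deg)"""
    T=tool(o);d=T[:3,:3].T@(np.array(p)-T[:3,3])/30
    y=np.degrees(np.arctan2(T[1,1],T[0,1]))
    tilt=Ro.from_matrix(T[:3,:3].T@Ro.from_euler('z',y-90,degrees=True).as_matrix()@np.diag([-1.,1,-1])).as_rotvec(True)/8
    az=None if ang is None else -(((ang-y)+90)%180-90)/8
    print("shift",d.round(2),"closing at",round(y,1),"turn az",az,"level",tilt.round(2),"pos",T[:3,3].round(1))
def snap(name):
    from rig import get_obs,read_camera
    o=get_obs();c=read_camera("wrist");c["T"]=tool(o)@c["tool_from_camera"]
    cv2.imwrite(f"pics/{name}.png",c["pixels"][:,:,::-1]);np.savez(name+".npz",**c);return o,c
E
python3 - <<'E'
from h import *
from rig import *
o,c=snap("w1");go(o,(578,292,99));print(c["tool_from_camera"].round(2),c["fx"])
t=read_camera("top");cv2.imwrite("pics/t2.png",t["pixels"][:,:,::-1]);np.savez("top2.npz",**t)
E
```

```text
shift [-0.37 -0.1   4.77] closing at 70.6 turn az None level [-0.02  0.01  0.  ] pos [568.4 298.9 242.1]
[[   0.     -0.97   -0.26   65.78]
 [   1.      0.      0.      1.46]
 [  -0.     -0.26    0.97 -126.86]
 [   0.      0.      0.      1.  ]] 349.1342122121893
```

View pics/w1.png

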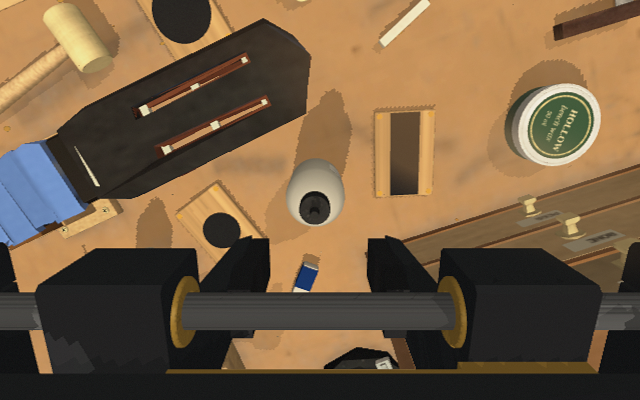

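The wrist view shows the alcohol bottle's cap at (314,208), the long-box tile at (405,152), the small disc at (221,230), and the nut at (404,22). I'll measure all of them here.

```bash
python3 - <<'E'
from h import *
from rig import get_obs
c=dict(np.load("w1.npz"));p=c["pixels"].astype(int);g=p.max(2)
m=g<75
W=world_pts(c)
P,ce,s=comp(m,(314,207));print("cap",ce,s,axis(ray(c,P,100)))
P,ce,s=comp((g<110)&(p.max(2)-p.min(2)<45),(405,152));print("long",ce,s,axis(ray(c,P,6)))
P,ce,s=comp(m,(221,230));print("small",ce,s,axis(ray(c,P,6)))
m=(p.min(2)>150);P,ce,s=comp(m,(404,22));print("nut",ce,s,axis(ray(c,P,8)))
print(W[152,405],W[230,221],W[22,404],W[180,360])
k=(W[...,2]>40)&(abs(W[...,0]-578)<45)&(abs(W[...,1]-292)<45)&(W[...,2]<130)
print("bottle by depth, z 40..: ",axis(W[k]))
t=dict(np.load("top2.npz"));q=t["pixels"].astype(int)
P,ce,s=comp(q.max(2)<60,(318.2,172.6));print("top cap",ce,axis(ray(t,P,98)))
E
```

```text
cap [314.37957125 207.41740227] [300 191  30  33 793] (array([581.1, 293. ]), np.float64(160.5), array([580.9, 293.2]), array([23.4, 26.8]))
long [402.70086705 167.51734104] [ 390  114   28   81 1384] (array([596.9, 384.9]), np.float64(171.8), array([584.3, 389.7]), array([28.9, 84.5]))
small [299.75       271.04166667] [296 262   8  20  24] (array([672.8, 241.6]), np.float64(139.1), array([673.3, 241.2]), array([ 1.4, 25.2]))
nut [404.47744361  21.67669173] [380   0  50  46 532] (array([462.8, 423.9]), np.float64(112.7), array([462.8, 423.8]), array([ 7.9, 54.7]))
[581.74340735 391.66643902   5.87761884] [597.24833393 176.93542031   6.23240576] [463.07715405 423.12472926   9.55818541] [595.76764537 338.78366365   0.82556288]
bottle by depth, z 40..:  (array([575.3, 295.7]), np.float64(71.7), array([581.1, 293.4]), array([52.3, 53.4]))
top cap [318.33333333 172.63333333] (array([577.9, 292.1]), np.float64(34.69999999999999), array([578.6, 291.8]), array([19.6, 16.9]))
```

Emit:
{"api": "play_rows", "payload": {
  "targets": [
    [0, 0, 0, -0.46, -0.05, 0.5, 0.5],
    [0, 0, 0, -0.46, -0.05, 1.8, 0.5],
    [0, 0, 0, -0.46, -0.05, 3.0, 0.5],
    [0, 0, 0, -0.46, -0.05, 4.0, 0.5],
    [0, 0, 0, -0.46, -0.05, 4.45, 0.5],
    [0, 0, 0, -0.46, -0.05, 4.45, 0.5],
    [0, 0, 0, -0.46, -0.05, 4.45, 0],
    [0, 0, 0, -0.46, -0.05, 4.45, 0]
  ],
  "newtons": 20
}}

```text
time_s: 2.2
tcp_pos: [579.1, 297.2, 110.5]
orientation: [0.001, 0.167, 0.986, 0.001]
wrist_force: [-0.4, -0.8, 1.5]
grip_width: 26.1
grasp_force: 0.2
```

Emit:
{"api": "play_rows", "payload": {
  "targets": [
    [0, 0, 0, 0, 0, 0, 0],
    [0, 0, 0, 0, 0, 0, 0],
    [0, 0, 0, 0, 0, -0.4, 0],
    [0, 0, 0, 0, 0, -1.0, 0]
  ]
}}

```text
time_s: 2.7
tcp_pos: [577.9, 296.8, 139.5]
orientation: [-0.001, 0.167, 0.986, -0.0]
wrist_force: [-0.5, 0.5, -1.6]
grip_width: 23.9
grasp_force: 20.0
```

Emit:
{"api": "play_rows", "payload": {
  "targets": [
    [0, 0, 0, 0, 0, -1.2, 0],
    [0, 0, 0, 0, 0, -2.6, 0],
    [0, 0, 0, 0, 0, -3.8, 0],
    [0, 0, 0, 0.8, -0.6, -4.2, 0],
    [0, 0, 0, 2.2, -1.7, -4.2, 0],
    [0, 0, 0, 3.6, -2.8, -4.2, 0],
    [0, 0, 0, 4.8, -3.8, -4.2, 0],
    [0, 0, 0, 5.46, -4.28, -4.2, 0]
  ]
}}

```text
time_s: 3.7
tcp_pos: [379.2, 228.4, 266.3]
orientation: [0.0, 0.166, 0.986, -0.0]
wrist_force: [0.4, -0.1, -1.1]
grip_width: 23.7
grasp_force: 20.0
```

```bash
python3 - <<'E'
from h import *
o,c=snap("w2");go(o,(381,229.5,114.5));print(o["grasp_force"],o["grip_width"])
p=c["pixels"].astype(int)
from rig import read_camera
t=read_camera("top");cv2.imwrite("pics/t3.png",t["pixels"][:,:,::-1]);np.savez("top3.npz",**t)
E
```

```text
shift [-0.04  0.06  5.06] closing at 70.9 turn az None level [-0.  0.  0.] pos [379.2 228.4 266.3]
20.002263639016746 23.697802371020213
```

View pics/w2.png

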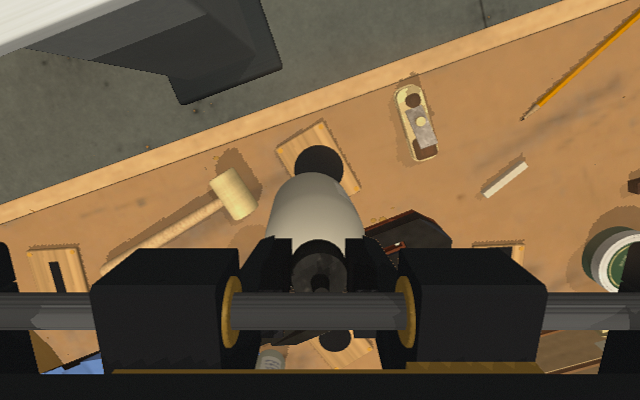

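The bottle is held upright. The large disc peeks out at (319,158), the plane is at (417,125), and the nut at (505,178).

```bash
python3 - <<'E'
from h import *
from scipy.optimize import least_squares
c=dict(np.load("w2.npz"));p=c["pixels"].astype(int)
m=(p.max(2)<75).astype(np.uint8);m[:135]=0;m[180:]=0;m[:,:285]=0;m[:,350:]=0
ct=max(cv2.findContours(m,0,1)[0],key=len)[:,0]
ct=np.array([q for q in ct if q[1]<165])
P=ray(c,ct,6)[:,:2]
f=least_squares(lambda q:np.hypot(*(P-q).T)-28,P.mean(0),loss="soft_l1");print("disc",f.x,np.abs(f.fun).mean(),len(P))
W=world_pts(c)
n=(p.min(2)>150);P,ce,s=comp(n,(505,178));print("nut",ce,s,axis(ray(c,P,8)))
k=(W[...,2]>8)&(W[...,2]<45)&(W[...,0]>290)&(W[...,1]>300)&(W[...,1]<400)&(W[...,0]<410)
l=(W[...,2]<13)&k
print("plane",axis(W[k]),k.sum())
v,u=np.nonzero(k);print(u.min(),u.max(),v.min(),v.max())
b=(W[...,2]>155)&(W[...,2]<215)&(np.hypot(W[...,0]-382,W[...,1]-228)<45)
print("bottle body",axis(W[b]),b.sum())
for n_,q in[("dark knob",(413,100)),("blade dark",(425,153))]:print(n_,W[q[1],q[0]].round(0))
E
```

```text
disc [385.38578613 228.43031109] 0.392808766050764 58
nut [505.48837209 179.77076412] [484 163  44  35 301] (array([463.8, 424.5]), np.float64(112.9), array([463.9, 424.2]), array([ 7.2, 54.1]))
plane (array([368.4, 343.3]), np.float64(178.9), array([370.5, 345.6]), array([79. , 27.4])) 1945
396 438 85 160
bottle body (array([360.6, 231.3]), np.float64(76.1), array([366.4, 230.6]), array([53.5, 19.3])) 1349
dark knob [344. 343.  29.]
blade dark [400. 342.  27.]
```

Emit:
{"api": "play_rows", "payload": {
  "targets": [
    [0, 0, 0, -0.07, 0.08, 1.2, 0],
    [0, 0, 0, -0.07, 0.08, 2.4, 0],
    [0, 0, 0, -0.07, 0.08, 3.5, 0],
    [0, 0, 0, -0.07, 0.08, 4.3, 0],
    [0, 0, 0, -0.07, 0.08, 4.7, 0],
    [0, 0, 0, -0.07, 0.08, 4.9, 0],
    [0, 0, 0, -0.07, 0.08, 5.0, 0],
    [0, 0, 0, -0.07, 0.08, 5.0, 0]
  ]
}}

```text
time_s: 4.8
tcp_pos: [385.0, 231.1, 116.1]
orientation: [0.001, 0.167, 0.986, 0.0]
wrist_force: [-0.6, -1.8, 1.2]
grip_width: 23.5
grasp_force: 20.0
```

Emit:
{"api": "play_rows", "payload": {
  "targets": [
    [0, 0, 0, 0, 0, 0, 0.5],
    [0, 0, 0, 0, 0, 0, 0.5],
    [0, 0, 0, 0, 0, 0, 0.5],
    [0, 0, 0, 0, 0, -0.5, 0.5],
    [0, 0, 0, 0, 0, -1.5, 0.5],
    [0, 0, 0, 0, 0, -2.5, 0.7],
    [0, 0, 0, 0, 0, -3.5, 0.7],
    [0, 0, 0, 0, 0, -3.5, 0.7]
  ]
}}

```text
time_s: 5.8
tcp_pos: [385.3, 231.8, 221.8]
orientation: [0.002, 0.167, 0.986, 0.002]
wrist_force: [-0.0, 0.2, -0.2]
grip_width: 61.8
grasp_force: 0.0
```

```bash
python3 - <<'E'
from h import *
o,c=snap("w3");W=world_pts(c);p=c["pixels"].astype(int)
b=(W[...,2]>25)&(W[...,2]<130)&(np.hypot(W[...,0]-385,W[...,1]-228)<50)
print("bottle",axis(W[b]),W[b][:,2].max())
k=(W[...,2]>105)&b;print("spout",W[k].mean(0),k.sum())
go(o,(370.5,345.6,150),90)
E
```

```text
bottle (array([381. , 230.6]), np.float64(72.2), array([387.6, 227.6]), array([52.8, 53.2])) 123.02034129509943
spout [386.91994823 227.91901781 110.80193041] 943
shift [1.72 3.41 2.4 ] closing at 70.8 turn az -2.400432195364383 level [ 0.03  0.02 -0.  ] pos [385.3 231.8 221.8]
```

The alcohol bottle sits 2.4 mm from its disc. If I gripped the plane where it lies, the wide gripper body would reach the bottle. I'll first push the plane about 35 mm in +y with closed fingers turned a quarter round.

Emit:
{"api": "play_rows", "payload": {
  "targets": [
    [0, 0, 1.2, 0.3, 0.5, 0, 0],
    [0, 0, 2.4, 0.6, 1.0, 0, 0],
    [0, 0, 3.6, 0.9, 1.6, 0, 0],
    [0, 0, 4.8, 1.31, 2.23, 0, 0],
    [0, 0, 6.0, 1.31, 2.23, 0.5, 0],
    [0, 0, 7.2, 1.31, 2.23, 1.0, 0],
    [0, 0, 8.4, 1.31, 2.23, 1.5, 0],
    [0, 0, 8.85, 1.31, 2.23, 2.2, 0]
  ]
}}

```text
time_s: 6.85
tcp_pos: [368.8, 306.7, 152.6]
orientation: [0.001, 0.708, 0.706, -0.001]
wrist_force: [-0.0, 0.1, 0.5]
grip_width: 0.6
grasp_force: 0.0
```

```bash
python3 - <<'E'
from h import *
o,c=snap("w4");W=world_pts(c)
go(o,(370,307,23),0);go(o,(370,355,23),0);print(o["grip_width"],o["joints"].round(2))
k=(W[...,2]>8)&(W[...,2]<45)&(W[...,0]>280)&(W[...,1]>318)&(W[...,1]<400)&(W[...,0]<430)
print("plane",axis(W[k]),k.sum(),np.argwhere(k).min(0),np.argwhere(k).max(0))
E
```

```text
shift [0.02 0.04 4.32] closing at -0.1 turn az -0.015319505989234372 level [-0.    0.01  0.  ] pos [368.8 306.7 152.6]
shift [1.62 0.04 4.32] closing at -0.1 turn az -0.015319505989234372 level [-0.    0.01  0.  ] pos [368.8 306.7 152.6]
0.5684986742411947 [-0.85  0.69  0.1   2.1  -0.18  0.36 -0.61]
plane (array([371.1, 346.4]), np.float64(2.3000000000000114), array([371.2, 345.1]), array([79.9, 27.2])) 3677 [126 267] [163 372]
```

View pics/w4.png

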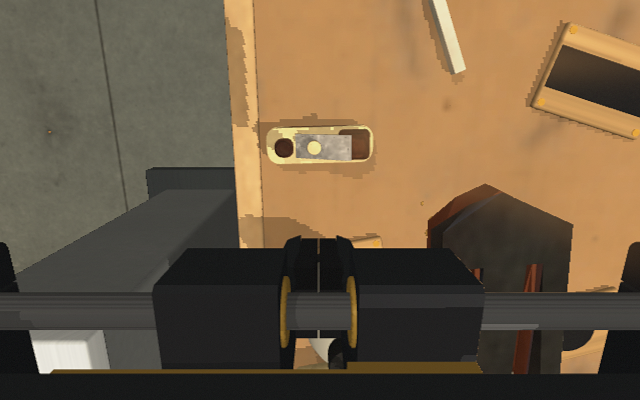

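The plane lies along x at (320,145) and the bench edge is at column 235. A quarter-turned push would hit the headstock. Instead I'll straddle the plane off-centre at y≈366, with the body clear of the bottle, and let the closing finger drag it in.

Emit:
{"api": "play_rows", "payload": {
  "targets": [
    [0, 0, -1.2, 0.5, 0.03, 0, 0.95],
    [0, 0, -2.4, 1.0, 0.07, 0, 0.95],
    [0, 0, -3.6, 1.5, 0.07, 0, 0.95],
    [0, 0, -4.8, 1.97, 0.07, 0, 0.95],
    [0, 0, -6.0, 1.97, 0.07, 0, 0.95],
    [0, 0, -7.2, 1.97, 0.07, 0, 0.95],
    [0, 0, -8.4, 1.97, 0.07, 0, 0.95],
    [0, 0, -9.6, 1.97, 0.07, 0, 0.95]
  ]
}}

```text
time_s: 7.9
tcp_pos: [370.9, 365.7, 153.4]
orientation: [-0.0, 0.111, 0.994, -0.001]
wrist_force: [0.6, 1.0, -0.3]
grip_width: 78.6
grasp_force: 0.0
```

Emit:
{"api": "play_rows", "payload": {
  "targets": [
    [0, 0, -1.2, 0, 0, 0.5, 0.95],
    [0, 0, -1.75, 0, 0, 1.0, 0.95],
    [0, 0, -1.75, 0, 0, 1.5, 0.95],
    [0, 0, -1.75, 0, 0, 1.5, 0.95]
  ]
}}

```text
time_s: 8.4
tcp_pos: [370.6, 365.5, 107.9]
orientation: [-0.001, -0.007, 1.0, -0.001]
wrist_force: [-0.4, 0.3, 0.2]
grip_width: 83.7
grasp_force: 0.0
```

```bash
python3 - <<'E'
from h import *
c=dict(np.load("w2.npz"));print("pencil tip",ray(c,(522,118),4))
o,c=snap("w5");W=world_pts(c)
go(o,(371,366,22),91.5);print(o["grip_width"])
k=(W[...,2]>8)&(W[...,2]<45)&(W[...,0]>280)&(W[...,1]>318)&(W[...,1]<400)&(W[...,0]<430)
print("plane",axis(W[k]),k.sum())
E
```

```text
pencil tip [[403.23391188 456.72996442   4.        ]]
shift [-0.02  0.02  2.86] closing at 90.8 turn az -0.08976845686477297 level [-0.02 -0.01 -0.  ] pos [370.6 365.5 107.9]
83.72334248570174
plane (array([366.4, 346.1]), np.float64(2.6999999999999886), array([370.2, 345.3]), array([78.8, 27.1])) 4626
```

View pics/w5.png

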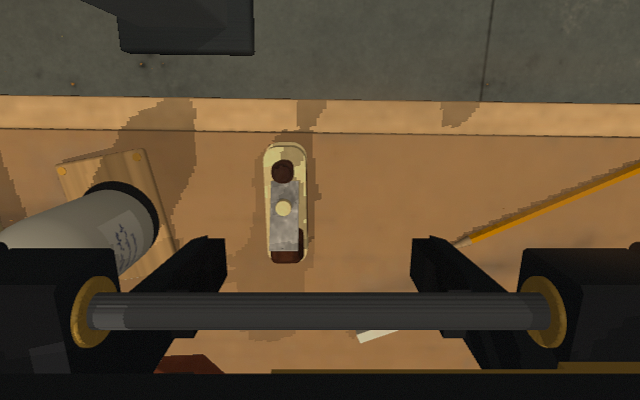

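The plane at (285,205) lies between the open fingers, and the bottle on the left is clear. Descend and close.

Emit:
{"api": "play_rows", "payload": {
  "targets": [
    [0, 0, -0.09, 0, 0, 1.0, 0.95],
    [0, 0, -0.09, 0, 0, 2.0, 0.95],
    [0, 0, -0.09, 0, 0, 2.6, 0.95],
    [0, 0, -0.09, 0, 0, 2.83, 0.95],
    [0, 0, -0.09, 0, 0, 2.83, 0.6],
    [0, 0, -0.09, 0, 0, 2.83, 0.4],
    [0, 0, -0.09, 0, 0, 2.83, 0.2],
    [0, 0, -0.09, 0, 0, 2.83, 0.2]
  ],
  "newtons": 30
}}

```text
time_s: 9.45
tcp_pos: [371.6, 364.8, 24.8]
orientation: [0.0, -0.013, 1.0, -0.001]
wrist_force: [-0.0, -3.9, 3.0]
grip_width: 46.1
grasp_force: 1.8
```

Emit:
{"api": "play_rows", "payload": {
  "targets": [
    [0, 0, 0, 0, 0, 0, 0.1],
    [0, 0, 0, 0, 0, 0, 0.1],
    [0, 0, 0, 0, 0, -0.4, 0.1],
    [0, 0, 0, 0, 0, -1.2, 0.1],
    [0, 0, 0, 0, 0, -2.4, 0.1],
    [0, 0, 0, 0, 0, -3.6, 0.1],
    [0, 0, 0, 0, 0, -4.8, 0.1],
    [0, 0, 0, 0, 0, -5.5, 0.1]
  ]
}}

```text
time_s: 10.45
tcp_pos: [371.4, 368.1, 191.8]
orientation: [0.001, -0.014, 1.0, 0.002]
wrist_force: [-0.1, 0.7, -3.7]
grip_width: 27.2
grasp_force: 29.9
```

```bash
python3 - <<'E'
from h import *
o,c=snap("w6");W=world_pts(c)
T=np.linalg.inv(tool(o));L=W@T[:3,:3].T+T[:3,3]
k=(L[...,2]>-25)&(L[...,2]<22)&(abs(L[...,0])<70)&(abs(L[...,1])<14)
v,u=np.nonzero(k)
print("plane in tool",L[k].min(0),L[k].max(0),axis(L[k]),o["grip_width"])
go(o,(584.3,389.7,60),73)
E
```

```text
plane in tool [-35.44564471 -13.99514274 -24.97610023] [43.28533648 13.99764559 21.99605555] (array([13.6,  0.2]), np.float64(1.8000000000000114), array([3.9, 0. ]), array([28. , 78.7])) 27.17000518310632
shift [-7.11  0.5   4.41] closing at 91.6 turn az 2.326117807927126 level [ 0.03  0.01 -0.  ] pos [371.4 368.1 191.8]
```

View pics/w6.png

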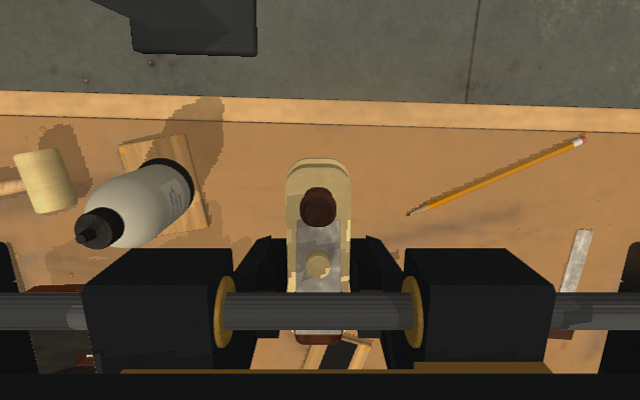

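The plane is squarely held; its knob end is at (320,180). Next I'll check whether the gripper body clears the headstock at the long tile.

```bash
python3 - <<'E'
from h import *
c=dict(np.load("w1.npz"));W=world_pts(c)
k=(W[...,2]>75)&(W[...,2]<125)&(np.hypot(W[...,0]-581,W[...,1]-293)>32)&(W[...,1]>100)&(W[...,0]<560)
H=W[k]
print("head max x by y",[(y,int(H[abs(H[:,1]-y)<5][:,0].max()) if (abs(H[:,1]-y)<5).sum()>3 else None) for y in range(250,345,10)],H[:,1].max())
p=c["pixels"].astype(int);g=p.max(2)
m=((g<110)&(p.max(2)-p.min(2)<45)).astype(np.uint8)
P,ce,s=comp(m,(405,152));r=cv2.minAreaRect(ray(c,P,6)[:,:2].astype(np.float32));print(r)
for off in (-15,0,10):
  for a in (73,80,85):
    for sg in(1,):
      ty=np.array([np.cos(np.radians(a)),np.sin(np.radians(a))]);tx=np.array([-ty[1],ty[0]])
      t=np.array([584.3,389.7])+off*np.array([1,0.]);d=H[:,:2]-t
      q=np.abs(np.c_[d@tx,d@ty])-[37.5,93.5];print(off,a,"clear",np.max(q,1).min().round(1))
E
```

```text
head max x by y [(250, 516), (260, 515), (270, 514), (280, 513), (290, 512), (300, 511), (310, 510), (320, 500), (330, 478), (340, None)] 329.1689657483882
((584.3215942382812, 389.71856689453125), (28.890579223632812, 84.51260375976562), 73.6659927368164)
-15 73 clear -1.5
-15 80 clear 4.9
-15 85 clear 11.0
0 73 clear 9.1
0 80 clear 16.8
0 85 clear 23.7
10 73 clear 16.7
10 80 clear 24.7
10 85 clear 32.1
```

Emit:
{"api": "play_rows", "payload": {
  "targets": [
    [0, 0, 0.4, -1.2, 0.1, 0, 0.1],
    [0, 0, 0.8, -2.8, 0.2, 0, 0.1],
    [0, 0, 1.2, -4.4, 0.3, 0, 0.1],
    [0, 0, 1.6, -6.0, 0.4, 0, 0.1],
    [0, 0, 1.95, -7.13, 0.5, 0.3, 0.1],
    [0, 0, 1.95, -7.13, 0.5, 1.5, 0.1],
    [0, 0, 1.95, -7.13, 0.5, 2.7, 0.1],
    [0, 0, 1.95, -7.13, 0.5, 2.7, 0.1]
  ]
}}

```text
time_s: 11.5
tcp_pos: [582.0, 385.8, 104.4]
orientation: [-0.003, 0.122, 0.993, -0.002]
wrist_force: [0.8, -0.4, -4.1]
grip_width: 26.8
grasp_force: 29.9
```

```bash
python3 - <<'E'
from h import *
o,c=snap("w7");go(o,(585,389.5,31),76)
c7=c;W=world_pts(c)
T=np.linalg.inv(tool(o));L=W@T[:3,:3].T+T[:3,3]
k=(L[...,2]>5)&(L[...,2]<35)&(abs(L[...,0])<70)&(abs(L[...,1])<12)
for a in range(10,46,4):
    q=k&(abs(L[...,0]-a)<2); print(a,L[q][:,2].max() if q.any() else None,end=' ')
E
```

```text
shift [-0.08  0.16  2.45] closing at 76.0 turn az 0.001527893881666742 level [-0.04 -0.04 -0.  ] pos [582.  385.8 104.4]
10 13.594400756136608 14 13.145190122707703 18 13.412630406063485 22 13.327040167359627 26 13.306943097922172 30 13.976208986569873 34 23.809224209049546 38 23.56049092831782 42 26.04628670334513
```

Emit:
{"api": "play_rows", "payload": {
  "targets": [
    [0, 0, 0, -0.06, 0.12, 0.7, 0.1],
    [0, 0, 0, -0.06, 0.12, 1.4, 0.1],
    [0, 0, 0, -0.06, 0.12, 1.9, 0.1],
    [0, 0, 0, -0.06, 0.12, 2.2, 0.1],
    [0, 0, 0, -0.06, 0.12, 2.35, 0.1],
    [0, 0, 0, -0.06, 0.12, 2.35, 0.1],
    [0, 0, 0, -0.06, 0.12, 2.35, 0.1]
  ]
}}

```text
time_s: 12.42
tcp_pos: [587.8, 390.4, 38.5]
orientation: [0.0, 0.122, 0.992, 0.0]
wrist_force: [0.1, -0.6, -4.4]
grip_width: 26.8
grasp_force: 29.9
```

Emit:
{"api": "play_rows", "payload": {
  "targets": [
    [0, 0, 0, 0.08, 0, 0.12, 0.1],
    [0, 0, 0, 0.08, 0, 0.24, 0.1],
    [0, 0, 0, 0.08, 0, 0.24, 0.1]
  ]
}}

```text
time_s: 12.8
tcp_pos: [584.8, 390.9, 30.6]
orientation: [-0.0, 0.122, 0.992, 0.0]
wrist_force: [-0.4, 0.3, -1.8]
grip_width: 26.9
grasp_force: 29.9
```

Emit:
{"api": "play_rows", "payload": {
  "targets": [
    [0, 0, 0, 0, 0, 0, 0.6],
    [0, 0, 0, 0, 0, 0, 0.6],
    [0, 0, 0, 0, 0, 0, 0.6],
    [0, 0, 0, 0, 0, -1, 0.6],
    [0, 0, 0, 0, 0, -2.5, 0.6],
    [0, 0, 0, 0, 0, -4, 0.6],
    [0, 0, 0, 0, 0, -5.5, 0.6],
    [0, 0, 0, 0, 0, -5.5, 0.6]
  ]
}}

```text
time_s: 13.8
tcp_pos: [587.1, 392.4, 200.4]
orientation: [0.003, 0.123, 0.992, 0.003]
wrist_force: [0.0, 0.5, -0.5]
grip_width: 53.3
grasp_force: 0.0
```

```bash
python3 - <<'E'
from h import *
o,c=snap("w8");W=world_pts(c);p=c["pixels"].astype(int)
k=(W[...,2]>13)&(W[...,2]<50)&(np.hypot(W[...,0]-584,W[...,1]-390)<55)
P=W[k];print("plane",axis(P),cv2.minAreaRect(P[:,:2].astype(np.float32)),P[:,2].max(),k.sum())
n=(p.min(2)>150);Q,ce,s=comp(n,c and [0,0] if 0 else (np.array([320,60])));print("nut?",ce,s,axis(ray(c,Q,8)))
go(o,(463.5,424.3,150),23)
E
```

```text
plane (array([580.6, 394.2]), np.float64(166.2), array([583.5, 393.2]), array([26.6, 79.8])) ((583.4924926757812, 393.2312927246094), (26.600282669067383, 79.84208679199219), 76.31917572021484) 41.754553623798586 2536
nut? [303.17615176  34.70460705] [286  18  34  33 369] (array([467.2, 413. ]), np.float64(113.7), array([467.1, 413.4]), array([ 7.4, 33.1]))
shift [4.27 0.01 1.66] closing at 75.9 turn az 6.613677408263223 level [ 0.05  0.04 -0.  ] pos [587.1 392.4 200.4]
```

View pics/w8.png

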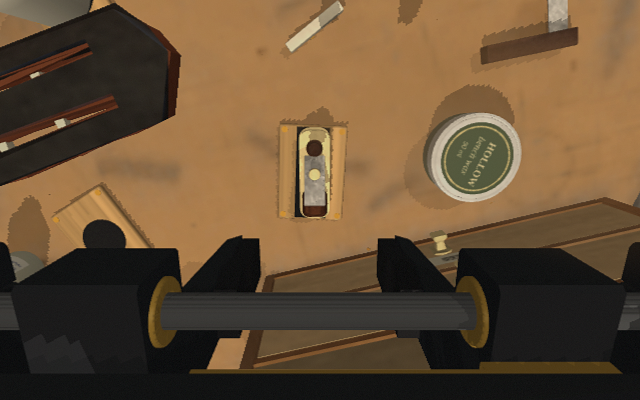

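The plane sits on its tile at (314,172), about 3.6 mm off centre. Next is the nut at (315,26).

Emit:
{"api": "play_rows", "payload": {
  "targets": [
    [0, 0, 1.1, 0.8, 0, 0, 0.35],
    [0, 0, 2.2, 1.8, 0, 0, 0.35],
    [0, 0, 3.3, 2.8, 0, 0.5, 0.35],
    [0, 0, 4.4, 3.8, 0, 1.2, 0.35],
    [0, 0, 5.5, 4.27, 0.01, 2.2, 0.35],
    [0, 0, 6.6, 4.27, 0.01, 3.4, 0.35],
    [0, 0, 6.6, 4.27, 0.01, 4.5, 0.35],
    [0, 0, 6.6, 4.27, 0.01, 4.5, 0.35]
  ]
}}

```text
time_s: 14.85
tcp_pos: [458.5, 419.9, 57.2]
orientation: [-0.001, 0.551, 0.835, -0.004]
wrist_force: [-0.2, 0.2, -0.1]
grip_width: 30.7
grasp_force: 0.0
```

```bash
python3 - <<'E'
from h import *
o,c=snap("w9");W=world_pts(c);p=c["pixels"].astype(int)
go(o,(463.7,424.3,22),23)
k=(W[...,2]>4)&(W[...,2]<16)&(p.min(2)>140)&(np.hypot(W[...,0]-463,W[...,1]-424)<60)
print(k.sum(),axis(W[k]) if k.sum()>9 else 0)
E
```

```text
shift [0.07 0.23 1.17] closing at 23.2 turn az 0.021252755010648272 level [-0.05  0.02  0.  ] pos [458.5 419.9  57.2]
918 (array([466.4, 415.5]), np.float64(113.3), array([466.5, 415.8]), array([ 7.7, 38.3]))
```

Emit:
{"api": "play_rows", "payload": {
  "targets": [
    [0, 0, 0, 0.07, 0.2, 0.5, 0.35],
    [0, 0, 0, 0.07, 0.2, 0.9, 0.35],
    [0, 0, 0, 0.07, 0.2, 1.1, 0.35],
    [0, 0, 0, 0.07, 0.2, 1.1, 0.35]
  ]
}}

```text
time_s: 15.4
tcp_pos: [465.3, 426.1, 27.2]
orientation: [-0.0, 0.551, 0.835, -0.0]
wrist_force: [-0.7, 0.2, 0.0]
grip_width: 31.0
grasp_force: 0.0
```

Emit:
{"api": "play_rows", "payload": {
  "targets": [
    [0, 0, 0, 0.02, -0.08, 0.12, 0.35],
    [0, 0, 0, 0.02, -0.08, 0.15, 0.35],
    [0, 0, 0, 0.02, -0.08, 0.15, 0],
    [0, 0, 0, 0.02, -0.08, 0.15, 0],
    [0, 0, 0, 0.02, -0.08, 0.15, 0],
    [0, 0, 0, 0.02, -0.08, 0.15, 0]
  ],
  "newtons": 15
}}

```text
time_s: 16.15
tcp_pos: [463.1, 426.0, 23.3]
orientation: [0.0, 0.551, 0.835, 0.0]
wrist_force: [0.1, -0.5, 1.5]
grip_width: 8.4
grasp_force: 15.0
```

Emit:
{"api": "play_rows", "payload": {
  "targets": [
    [0, 0, 0, 0, 0, -0.5, 0],
    [0, 0, 0, 0, 0, -1.5, 0],
    [0, 0, 0, 0, 0, -3, 0],
    [0, 0, 0, 0, 0, -4.5, 0],
    [0, 0, 0, 0, 0, -5.6, 0],
    [0, 0, 0, 0, 0, -5.6, 0]
  ]
}}

```text
time_s: 16.9
tcp_pos: [464.5, 427.3, 195.0]
orientation: [0.001, 0.551, 0.834, 0.003]
wrist_force: [0.0, -0.2, -0.5]
grip_width: 8.3
grasp_force: 15.0
```

```bash
python3 - <<'E'
from h import *
o,c=snap("w10");W=world_pts(c);p=c["pixels"].astype(int);print(o["grip_width"],o["grasp_force"])
T=np.linalg.inv(tool(o));L=W@T[:3,:3].T+T[:3,3]
k=(L[...,2]>0)&(L[...,2]<30)&(abs(L[...,0])<50)&(abs(L[...,1])<10)&(p.min(2)>130)
print("nut in tool",L[k].min(0),L[k].max(0),k.sum())
go(o,(413.5,-119,180),75)
E
```

```text
8.266777436211514 14.999970495700836
nut in tool [-13.84064403  -1.91598176  12.17978596] [ 2.92473908  5.73310866 15.24432678] 357
shift [-16.08  -8.72   0.4 ] closing at 23.1 turn az -6.4848665417728455 level [ 0.05 -0.02  0.  ] pos [464.5 427.3 195. ]
```

```bash
python3 - <<'E'
from h import *
from rig import get_obs
o=get_obs();c=dict(np.load("w10.npz"));W=world_pts(c);p=c["pixels"].astype(int)
T=np.linalg.inv(tool(o));L=W@T[:3,:3].T+T[:3,3]
for a in range(-40,44,6):
    q=(abs(L[...,0]-a)<3)&(abs(L[...,1]-1.5)<4)&(L[...,2]>-30)&(L[...,2]<60)
    if q.sum(): print(a,q.sum(),np.median(L[q],0).round(1),np.median(p[q],0),np.argwhere(q).mean(0).round())
cv2.imwrite("pics/c10.png",cv2.resize(c["pixels"][120:330,200:440,::-1],None,fx=3,fy=2.8))
E
```

```text
-16 5 [-13.1   0.8  12.1] [198. 179. 146.] [291. 314.]
-10 178 [-9.8  2.1 11.4] [211. 192. 155.] [288. 316.]
-4 233 [-4.2  1.3 11.2] [189. 171. 139.] [282. 314.]
2 237 [ 2.1  1.3 11.2] [154. 139. 113.] [264. 314.]
8 408 [ 9.5 -1.  10.4] [57.5 53.  41.5] [257. 310.]
14 200 [14.1  2.2 11.4] [160. 145. 117.] [235. 316.]
20 198 [20.   2.2 11.5] [162. 147. 119.] [221. 316.]
26 164 [24.9  2.2 12.9] [139. 113.  91.] [209. 316.]
```

View pics/c10.png

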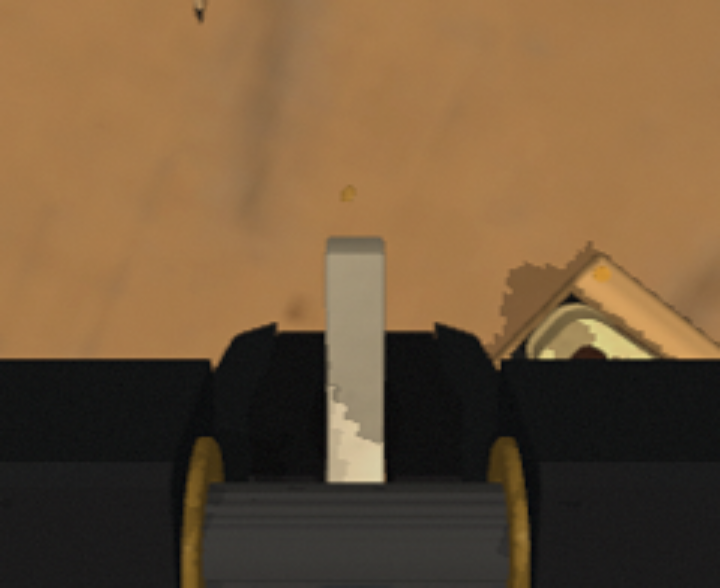

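The nut is held at its middle, with the near end at tool x≈26. I'll carry it over to the thin-bar tile at a low height to stay under the lamp.

Emit:
{"api": "play_rows", "payload": {
  "targets": [
    [0, 0, -0.5, -1.0, -0.5, 0, 0],
    [0, 0, -1.3, -2.6, -1.4, 0, 0],
    [0, 0, -2.1, -4.2, -2.3, 0, 0],
    [0, 0, -2.9, -5.8, -3.1, 0, 0],
    [0, 0, -3.7, -7.4, -4.0, 0, 0],
    [0, 0, -4.5, -9.0, -4.9, 0, 0],
    [0, 0, -5.3, -10.6, -5.7, 0, 0],
    [0, 0, -6.1, -12.0, -6.5, 0, 0]
  ]
}}

```text
time_s: 17.95
tcp_pos: [424.0, 16.2, 190.3]
orientation: [-0.001, 0.155, 0.988, -0.0]
wrist_force: [0.7, -0.7, -0.2]
grip_width: 8.2
grasp_force: 15.0
```

```bash
python3 - <<'E'
from h import *
from rig import get_obs
go(get_obs(),(413.5,-119,180),80)
E
```

```text
shift [-1.05 -4.4   0.34] closing at 72.1 turn az -0.9846513413623565 level [-0.01 -0.02 -0.  ] pos [424.   16.2 190.3]
```

Emit:
{"api": "play_rows", "payload": {
  "targets": [
    [0, 0, -0.4, -0.2, -1.0, 0.1, 0],
    [0, 0, -0.7, -0.5, -2.2, 0.3, 0],
    [0, 0, -1.0, -1.05, -3.0, 0.5, 0],
    [0, 0, -1.0, -1.05, -3.0, 0.5, 0]
  ]
}}

```text
time_s: 18.45
tcp_pos: [426.4, -79.0, 174.9]
orientation: [-0.001, 0.09, 0.996, -0.0]
wrist_force: [0.4, 0.1, -0.6]
grip_width: 8.3
grasp_force: 15.0
```

```bash
python3 - <<'E'
from h import *
o,c=snap("w11");W=world_pts(c);p=c["pixels"].astype(int);g=p.max(2)
go(o,(413.5,-119,180),80)
m=(g<75)&(abs(W[...,0]-413)<50)&(abs(W[...,1]+119)<50)&(abs(W[...,2])<20)
P=np.argwhere(m)[:,::-1];print(len(P));R=ray(c,P,6)
P,ce,s=comp(m,P.mean(0)) ;print("bar",ce,s,axis(ray(c,P,6)),cv2.minAreaRect(ray(c,P,6)[:,:2].astype(np.float32)))
for y in range(0,-260,-20):
    k=(W[...,2]>40)&(W[...,2]<125)&(abs(W[...,1]-y)<8)&(W[...,0]>350)&(W[...,0]<520)
    print(y,int(W[k][:,0].min()) if k.sum()>5 else None,end='; ')
E
```

```text
shift [ 0.18 -1.39 -0.17] closing at 79.7 turn az -0.0416279841629823 level [-0.   -0.02 -0.  ] pos [426.4 -79.  174.9]
848
bar [268.24646226 175.68867925] [261 143  16  67 848] (array([ 412.4, -118.4]), np.float64(164.5), array([ 413.2, -118.6]), array([11.2, 57.6])) ((413.15777587890625, -118.6051025390625), (11.162626266479492, 57.574520111083984), 74.58184814453125)
0 None; -20 None; -40 None; -60 None; -80 472; -100 499; -120 502; -140 None; -160 None; -180 None; -200 420; -220 400; -240 387;
```

View pics/w11.png

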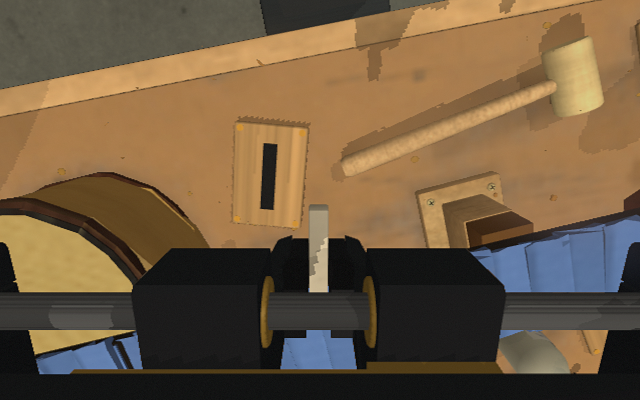

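The thin-bar tile is at (270,177), clear of the mallet. The guitar bout at (130,240) and the neck are close, so I'll check the gripper body's clearance against the measured points for several angles and grip offsets.

```bash
cat > clr.py <<'E'
from h import *
from rig import get_obs
t=dict(np.load("top1.npz"));A=world_pts(t)[t["z_map"]>0]
c=dict(np.load("w11.npz"));W=world_pts(c);T=np.linalg.inv(c["T"]@np.linalg.inv(c["tool_from_camera"]));L=W@T[:3,:3].T+T[:3,3]
B=W[(c["z_map"]>0)&~((L[...,2]<30)&(L[...,0]<50))]
O=np.vstack([A,B]);O=O[(O[:,2]>30)&(O[:,2]<250)&(abs(O[:,0]-413)<180)&(abs(O[:,1]+119)<180)]
print(len(O),"guitar top z",np.percentile(O[(O[:,1]<-190)&(O[:,0]<440)][:,2],[5,50,95]))
def clear(a,s,pitch,roll,h):
    nut=np.array([413.2,-118.6,h])
    y=np.array([np.cos(np.radians(a)),np.sin(np.radians(a)),0]);x=np.array([-y[1],y[0],0]);z=np.array([0,0,-1.])
    R=np.c_[x,y,z]@Ro.from_euler('xy',[roll,pitch],degrees=True).as_matrix()
    q=(O-nut-s*x)@R
    d=np.c_[np.abs(q[:,0])-37.5,np.abs(q[:,1])-93.5,q[:,2]+45]
    return np.array([(np.where(True,d.max(1),0)).min()])[0]
if __name__=="__main__":
    for a in(64,68,72,76,80,84):
        for pi in(0,):
            print(a,[("s%d r%d"%(s,r),round(float(clear(a,s,0,r,30)),1)) for s in(0,10,20) for r in(-12,0,12)])
    for a in (64,70,76,82):
        print("pitch",a,[("s%d p%d"%(s,r),round(float(clear(a,s,r,0,30)),1)) for s in(0,10,18) for r in(-25,-15,15,25)])
E
python3 clr.py
```

```text
32775 guitar top z [39.46638362 92.89376324 97.43246401]
64 [('s0 r-12', -7.0), ('s0 r0', -11.7), ('s0 r12', -17.9), ('s10 r-12', -0.2), ('s10 r0', -5.4), ('s10 r12', -11.1), ('s20 r-12', 6.4), ('s20 r0', 1.4), ('s20 r12', -4.9)]
68 [('s0 r-12', -8.1), ('s0 r0', -7.3), ('s0 r12', -13.9), ('s10 r-12', 0.5), ('s10 r0', -2.0), ('s10 r12', -6.5), ('s20 r-12', 8.3), ('s20 r0', 4.1), ('s20 r12', -0.0)]
72 [('s0 r-12', -12.4), ('s0 r0', -6.1), ('s0 r12', -9.5), ('s10 r-12', -5.8), ('s10 r0', -0.1), ('s10 r12', -2.5), ('s20 r-12', 2.9), ('s20 r0', 5.6), ('s20 r12', 3.3)]
76 [('s0 r-12', -15.7), ('s0 r0', -9.0), ('s0 r12', -5.2), ('s10 r-12', -10.2), ('s10 r0', -3.1), ('s10 r12', 1.6), ('s20 r-12', -3.1), ('s20 r0', 2.7), ('s20 r12', 7.5)]
80 [('s0 r-12', -18.3), ('s0 r0', -10.9), ('s0 r12', -3.3), ('s10 r-12', -13.2), ('s10 r0', -5.6), ('s10 r12', 0.1), ('s20 r-12', -8.4), ('s20 r0', -0.6), ('s20 r12', 4.7)]
84 [('s0 r-12', -20.9), ('s0 r0', -12.1), ('s0 r12', -3.5), ('s10 r-12', -15.9), ('s10 r0', -8.3), ('s10 r12', -0.7), ('s20 r-12', -11.3), ('s20 r0', -3.2), ('s20 r12', 2.5)]
pitch 64 [(
[... 260 characters left out ...]
, ('s0 p-15', 4.3), ('s0 p15', -21.6), ('s0 p25', -35.6), ('s10 p-25', 16.8), ('s10 p-15', 10.8), ('s10 p15', -12.2), ('s10 p25', -27.6), ('s18 p-25', 21.9), ('s18 p-15', 17.2), ('s18 p15', -8.4), ('s18 p25', -20.3)]
pitch 76 [('s0 p-25', 4.5), ('s0 p-15', -0.1), ('s0 p15', -17.3), ('s0 p25', -31.0), ('s10 p-25', 10.4), ('s10 p-15', 5.2), ('s10 p15', -12.9), ('s10 p25', -22.0), ('s18 p-25', 14.9), ('s18 p-15', 10.1), ('s18 p15', -9.1), ('s18 p25', -15.9)]
pitch 82 [('s0 p-25', 0.6), ('s0 p-15', -4.2), ('s0 p15', -18.4), ('s0 p25', -26.2), ('s10 p-25', 5.1), ('s10 p-15', 0.7), ('s10 p15', -14.5), ('s10 p25', -19.6), ('s18 p-25', 8.8), ('s18 p-15', 4.5), ('s18 p15', -11.5), ('s18 p25', -16.7)]
```

```bash
python3 - <<'E'
from clr import *
o=get_obs();print(o["joints"].round(2))
print("mallet end",ray(c,(345,165),10)," tile corners",ray(c,[(236,122),(308,126),(302,226),(233,222)],6).round(0),"edge",ray(c,[(320,75)],0))
for a in(68,70,72,74):print(a,[(s,p,h,round(float(clear(a,s,p,0,h)),1)) for s in(15,18) for p in(-6,-10,-14) for h in(30,)])
P0=np.array([365,-45.])
for a in(72,):
  for P0 in([360,-40.],[375,-45.],[370,-60.]):
    d=np.array(P0)-np.array([413.2,-118.6]); q=O[(O[:,2]>60)]
    y=np.array([np.cos(np.radians(a)),np.sin(np.radians(a))]);x=np.array([-y[1],y[0]]);e=q[:,:2]-P0
    print(P0,np.maximum(abs(e@x)-37.5,abs(e@y)-93.5).min())
E
```

```text
32775 guitar top z [39.46638362 92.89376324 97.43246401]
[ 0.31  0.62 -0.37  2.2   0.55  0.41  0.88]
mallet end [[414.14032811 -51.9290063   10.        ]]  tile corners [[ 363. -135.    6.]
 [ 377.  -77.    6.]
 [ 462.  -98.    6.]
 [ 448. -158.    6.]] edge [[338.90790952 -59.75065571   0.        ]]
68 [(15, -6, 30, 5.9), (15, -10, 30, 9.5), (15, -14, 30, 11.2), (18, -6, 30, 8.5), (18, -10, 30, 10.3), (18, -14, 30, 14.1)]
70 [(15, -6, 30, 8.8), (15, -10, 30, 10.9), (15, -14, 30, 14.6), (18, -6, 30, 9.9), (18, -10, 30, 13.7), (18, -14, 30, 16.6)]
72 [(15, -6, 30, 6.7), (15, -10, 30, 9.4), (15, -14, 30, 12.1), (18, -6, 30, 9.0), (18, -10, 30, 12.0), (18, -14, 30, 14.0)]
74 [(15, -6, 30, 4.7), (15, -10, 30, 7.1), (15, -14, 30, 9.5), (18, -6, 30, 6.7), (18, -10, 30, 9.3), (18, -14, 30, 11.8)]
[360, -40.0] 26.152790070596794
[375, -45.0] 14.797283099813583
[370, -60.0] 20.08046148014708
```

Emit:
{"api": "play_rows", "payload": {
  "targets": [
    [0, -0.6, 0.6, 0.4, -0.6, 0.8, 0],
    [0, -1.25, 1.2, 0.79, -1.3, 1.5, 0],
    [0, -1.25, 1.2, 0.79, -1.3, 2.17, 0],
    [0, -1.25, 1.2, 0.79, -1.3, 2.17, 0],
    [0, -1.25, 1.2, 0.79, -1.3, 2.17, 0]
  ]
}}

```text
time_s: 19.12
tcp_pos: [378.8, -114.9, 113.0]
orientation: [0.042, 0.154, 0.987, -0.028]
wrist_force: [0.6, -0.7, 0.0]
grip_width: 8.5
grasp_force: 15.0
```

```bash
python3 - <<'E'
from h import *
from rig import get_obs
o=get_obs();print(o["joints"].round(2),tool(o)[:3,:3].round(3).tolist());go(o,(396,-113,110),70)
go(o,(368,-45,60),72)
E
```

```text
[ 0.45  0.77 -0.52  2.43  1.73  0.42 -0.39] [[-0.949, 0.307, 0.074], [0.302, 0.951, -0.068], [-0.092, -0.042, -0.995]]
shift [-0.52  0.24  0.14] closing at 72.1 turn az 0.26229949386390494 level [-0.3   0.66  0.01] pos [ 378.8 -114.9  113. ]
shift [1.21 2.18 1.57] closing at 72.1 turn az 0.012299493863904942 level [-0.3   0.66  0.01] pos [ 378.8 -114.9  113. ]
```

Emit:
{"api": "play_rows", "payload": {
  "targets": [
    [0, 0, 0, 0, 0, 0, 0],
    [0, 0, 0, 0, 0, 0, 0],
    [0, 0, 0, 0, 0, 0, 0]
  ]
}}

```text
time_s: 19.5
tcp_pos: [378.9, -116.1, 113.7]
orientation: [0.041, 0.154, 0.987, -0.029]
wrist_force: [0.3, -0.1, 0.6]
grip_width: 8.3
grasp_force: 15.0
```

```bash
python3 - <<'E'
from h import *
from rig import get_obs
o=get_obs();print(o["joints"].round(2),tool(o)[:3,:3].round(3).tolist());go(o,(396,-113,110),70)
E
```

```text
[ 0.45  0.77 -0.52  2.43  1.72  0.42 -0.38] [[-0.949, 0.307, 0.073], [0.302, 0.951, -0.071], [-0.091, -0.045, -0.995]]
shift [-0.5   0.28  0.16] closing at 72.1 turn az 0.26121080833733323 level [-0.32  0.65  0.01] pos [ 378.9 -116.1  113.7]
```

Emit:
{"api": "play_rows", "payload": {
  "targets": [
    [-0.16, -0.3, 0.13, -0.25, 0.14, 0.08, 0],
    [-0.32, -0.6, 0.26, -0.5, 0.28, 0.16, 0],
    [-0.32, -0.6, 0.26, -0.5, 0.28, 0.16, 0],
    [-0.32, -0.6, 0.26, -0.5, 0.28, 0.16, 0],
    [-0.32, -0.6, 0.26, -0.5, 0.28, 0.16, 0]
  ]
}}

```text
time_s: 20.12
tcp_pos: [396.0, -113.4, 109.8]
orientation: [0.087, 0.17, 0.981, -0.013]
wrist_force: [-0.2, -0.1, -0.2]
grip_width: 8.3
grasp_force: 15.0
```

```bash
python3 - <<'E'
from h import *
from rig import get_obs
o=get_obs();print(o["joints"].round(2));go(o,(396,-113,110),70)
E
```

```text
[ 0.53  0.81 -0.65  2.46  1.94  0.53 -0.62]
shift [ 0.    0.01 -0.01] closing at 70.3 turn az 0.04288535945631722 level [ 0.02  1.26 -0.  ] pos [ 396.  -113.4  109.8]
```

The pitched placing pose is reachable. I'll take the nut back to its original open spot, set it down, and regrip it 18 mm toward its near end with the tool pitched 10°.

```bash
python3 - <<'E'
from h import *
from rig import get_obs
o=get_obs();go(o,(425,-60,190),72)
E
```

```text
shift [-0.77  2.01 -2.57] closing at 70.3 turn az -0.20711464054368278 level [ 0.02  1.26 -0.  ] pos [ 396.  -113.4  109.8]
```

Emit:
{"api": "play_rows", "payload": {
  "targets": [
    [0, 0.3, 0, -0.2, 0.2, -0.8, 0],
    [0, 0.7, 0, -0.5, 0.8, -1.6, 0],
    [0.02, 1.1, 0, -0.77, 1.4, -2.57, 0],
    [0.02, 1.26, 0, -0.77, 2.01, -2.57, 0],
    [0.02, 1.26, 0, -0.77, 2.01, -2.57, 0],
    [0.02, 1.26, 0, -0.77, 2.01, -2.57, 0]
  ]
}}

```text
time_s: 20.88
tcp_pos: [426.1, -59.2, 190.5]
orientation: [0.002, 0.171, 0.985, 0.001]
wrist_force: [0.3, -0.3, 0.4]
grip_width: 8.3
grasp_force: 15.0
```

```bash
python3 - <<'E'
from h import *
from rig import get_obs
o=get_obs();go(o,(463.5,424.3,190),23);print(o["joints"].round(2))
E
```

```text
shift [ 4.24 15.6   0.06] closing at 70.4 turn az 5.9199064737662646 level [ 0.02  0.02 -0.  ] pos [426.1 -59.2 190.5]
[ 0.45  0.64 -0.65  2.19  0.76  0.55  0.45]
```

Emit:
{"api": "play_rows", "payload": {
  "targets": [
    [0, 0, 0.4, 0.3, 1.0, 0, 0],
    [0, 0, 1.0, 0.7, 2.6, 0, 0],
    [0, 0, 1.7, 1.2, 4.4, 0, 0],
    [0, 0, 2.4, 1.7, 6.2, 0, 0],
    [0, 0, 3.1, 2.2, 8.0, 0, 0],
    [0, 0, 3.8, 2.7, 9.8, 0, 0],
    [0, 0, 4.5, 3.2, 11.6, 0, 0],
    [0, 0, 5.2, 3.7, 13.4, 0, 0]
  ]
}}

```text
time_s: 21.88
tcp_pos: [456.0, 355.6, 189.4]
orientation: [0.001, 0.511, 0.859, -0.001]
wrist_force: [0.2, -1.0, 0.1]
grip_width: 8.5
grasp_force: 15.0
```

```bash
python3 - <<'E'
from h import *
from rig import get_obs
o=get_obs();go(o,(463.5,424.3,25),23)
E
```

```text
shift [1.91 1.31 5.47] closing at 28.5 turn az 0.6864909264726116 level [ 0.    0.02 -0.  ] pos [456.  355.6 189.4]
```

Emit:
{"api": "play_rows", "payload": {
  "targets": [
    [0, 0, 0.4, 1.0, 0.7, 0.3, 0],
    [0, 0, 0.68, 1.8, 1.25, 1.0, 0],
    [0, 0, 0.68, 1.91, 1.31, 2.2, 0],
    [0, 0, 0.68, 1.91, 1.31, 3.4, 0],
    [0, 0, 0.68, 1.91, 1.31, 4.4, 0],
    [0, 0, 0.68, 1.91, 1.31, 5.0, 0],
    [0, 0, 0.68, 1.91, 1.31, 5.3, 0],
    [0, 0, 0.68, 1.91, 1.31, 5.3, 0]
  ]
}}

```text
time_s: 22.88
tcp_pos: [462.8, 425.0, 31.4]
orientation: [0.0, 0.55, 0.835, 0.001]
wrist_force: [0.8, 0.2, 0.1]
grip_width: 7.9
grasp_force: 15.0
```

Emit:
{"api": "play_rows", "payload": {
  "targets": [
    [0, 0, 0, 0, 0, 0.0, 0]
  ]
}}

```text
time_s: 23.0
tcp_pos: [463.3, 425.7, 32.5]
orientation: [-0.0, 0.55, 0.835, 0.002]
wrist_force: [0.0, 0.7, 0.2]
grip_width: 8.0
grasp_force: 15.0
```

Emit:
{"api": "play_rows", "payload": {
  "targets": [
    [0, 0, 0, 0, 0, 0.15, 0],
    [0, 0, 0, 0, 0, 0.25, 0],
    [0, 0, 0, 0, 0, 0.25, 0.35],
    [0, 0, 0, 0, 0, 0.25, 0.35],
    [0, 0, 0, 0, 0, 0.25, 0.35],
    [0, 0, 0, 0, 0, -0.7, 0.35],
    [0, -0.6, 0, 0.3, 0, -1.0, 0.35],
    [0, -1.25, 0, 0.6, 0, -1.0, 0.35]
  ]
}}

```text
time_s: 24.0
tcp_pos: [456.7, 441.9, 62.9]
orientation: [0.074, 0.549, 0.831, -0.047]
wrist_force: [-0.1, -0.6, -0.6]
grip_width: 31.0
grasp_force: 0.0
```

Emit:
{"api": "play_rows", "payload": {
  "targets": [
    [0, 0, 0, 0, 0, 0, 0.35],
    [0, 0, 0, 0, 0, 0, 0.35]
  ]
}}

```text
time_s: 24.25
tcp_pos: [456.2, 440.3, 61.3]
orientation: [0.073, 0.548, 0.832, -0.048]
wrist_force: [0.4, -0.1, 0.3]
grip_width: 30.9
grasp_force: 0.0
```

```bash
python3 - <<'E'
from h import *
o,c=snap("w12");W=world_pts(c);p=c["pixels"].astype(int)
k=(W[...,2]>4)&(W[...,2]<16)&(p.min(2)>140)&(np.hypot(W[...,0]-463,W[...,1]-424)<60)
print(k.sum(),axis(W[k]) if k.sum()>9 else 0)
Q=W[k];e=Q[:,:2]@[-.39,.92];print("near end",Q[e.argmin()],"far end",Q[e.argmax()])
ct=np.array([463.5,424.5]);t=ct+18*np.array([-.391,.92]);print(t);go(o,(*t,24),23)
E
```

```text
1120 (array([464.9, 425. ]), np.float64(113.2), array([465.6, 423.7]), array([ 7.6, 53.7]))
near end [474.76265279 398.38476948   9.3255628 ] far end [457.54272065 449.40199645  10.15537868]
[456.462 441.06 ]
shift [0.24 0.02 1.22] closing at 23.2 turn az 0.027847482068105833 level [ 0.    1.25 -0.  ] pos [456.2 440.3  61.3]
```

Emit:
{"api": "play_rows", "payload": {
  "targets": [
    [0, 0, 0, 0.1, 0.07, 0.5, 0.35],
    [0, 0, 0, 0.2, 0.07, 1.0, 0.35],
    [0, 0, 0, 0.23, 0.07, 1.2, 0.35],
    [0, 0, 0, 0.23, 0.07, 1.2, 0.35],
    [0, 0, 0, 0.23, 0.07, 1.2, 0.35]
  ]
}}

```text
time_s: 24.92
tcp_pos: [457.4, 443.3, 25.0]
orientation: [0.073, 0.548, 0.832, -0.047]
wrist_force: [-0.3, 0.2, -0.3]
grip_width: 30.8
grasp_force: 0.0
```

Emit:
{"api": "play_rows", "payload": {
  "targets": [
    [0, 0, 0, -0.08, 0, 0.03, 0.35],
    [0, 0, 0, -0.08, 0, 0.03, 0],
    [0, 0, 0, -0.08, 0, 0.03, 0],
    [0, 0, 0, -0.08, 0, 0.03, 0],
    [0, 0, 0, -0.08, 0, 0.03, 0],
    [0, 0, 0, -0.08, 0, 0.03, 0]
  ],
  "newtons": 20
}}

```text
time_s: 25.68
tcp_pos: [458.4, 440.8, 24.5]
orientation: [0.073, 0.548, 0.832, -0.047]
wrist_force: [-0.8, -0.1, 1.0]
grip_width: 8.1
grasp_force: 20.0
```

Emit:
{"api": "play_rows", "payload": {
  "targets": [
    [0, 0, 0, 0, 0, -0.5, 0],
    [0, 0, 0, 0, 0, -1.5, 0],
    [0, 0, 0, 0, 0, -3, 0],
    [0, 0, 0, 0, 0, -4.5, 0],
    [0, 0, 0, 0, 0, -5.6, 0],
    [0, 0, 0, 0, 0, -5.6, 0]
  ]
}}

```text
time_s: 26.42
tcp_pos: [447.2, 469.7, 193.6]
orientation: [0.072, 0.548, 0.832, -0.044]
wrist_force: [0.1, 0.7, -1.3]
grip_width: 7.8
grasp_force: 20.0
```

```bash
python3 - <<'E'
from h import *
o,c=snap("w13");W=world_pts(c);p=c["pixels"].astype(int);print(o["grip_width"],o["grasp_force"])
T=np.linalg.inv(tool(o));L=W@T[:3,:3].T+T[:3,3]
k=(L[...,2]>-10)&(L[...,2]<30)&(abs(L[...,0])<60)&(abs(L[...,1]-1)<4.5)&(p.min(2)>100)
Q=W[k]
P0=o["tcp_pos"];d=np.array([-.391,.92]);e=(Q[:,:2]-P0[:2])@d
for a in range(-50,30,6):
    q=abs(e-a)<3
    if q.sum()>5: print(a,q.sum(),"z rel tcp",(np.median(Q[q][:,2])-P0[2]).round(1))
print(e.min(),e.max())
# target: nut centre offset along d
go(o,(425,-60,190),70)
E
```

```text
7.774678639692793 19.99292939901352
-44 80 z rel tcp -15.2
-20 54 z rel tcp -15.1
-14 178 z rel tcp -14.9
-8 180 z rel tcp -14.9
-2 193 z rel tcp -14.9
4 196 z rel tcp -14.8
10 75 z rel tcp -14.9
-46.2009922247843 9.249369536449853
shift [-15.68  -7.67   2.75] closing at 23.3 turn az -5.835640706681609 level [ 0.05  1.21 -0.  ] pos [447.2 469.7 193.6]
```

```bash
cat >> h.py <<'E'
def gop(o,p,a,pitch):
    T=tool(o);y=np.array([np.cos(np.radians(a)),np.sin(np.radians(a)),0]);R=np.c_[[-y[1],y[0],0],y,[0,0,-1.]]@Ro.from_euler('y',pitch,degrees=True).as_matrix()
    print("rot",(Ro.from_matrix(T[:3,:3].T@R).as_rotvec(True)/8).round(2),"shift",(T[:3,:3].T@(np.array(p)-T[:3,3])/30).round(2),T[:3,3].round(1))
E
python3 - <<'E'
from h import *
from rig import get_obs
gop(get_obs(),(425,-60,190),71,-10)
E
```

```text
rot [-1.01 -0.01 -5.88] shift [-15.64  -7.63   2.74] [446.9 468.1 191.5]
```

Emit:
{"api": "play_rows", "payload": {
  "targets": [
    [-0.07, 0, -0.4, -1.0, -0.5, 0.18, 0],
    [-0.17, 0, -1.0, -2.6, -1.27, 0.46, 0],
    [-0.27, 0, -1.6, -4.2, -2.05, 0.74, 0],
    [-0.38, 0, -2.2, -5.8, -2.83, 1.02, 0],
    [-0.48, 0, -2.8, -7.4, -3.61, 1.3, 0],
    [-0.58, 0, -3.4, -9.0, -4.39, 1.58, 0],
    [-0.68, 0, -4.0, -10.6, -5.17, 1.86, 0],
    [-0.79, -0.01, -4.6, -12.2, -5.95, 2.14, 0]
  ]
}}

```text
time_s: 27.48
tcp_pos: [428.4, 53.3, 188.9]
orientation: [0.083, 0.251, 0.964, -0.023]
wrist_force: [1.4, -0.6, -0.7]
grip_width: 8.2
grasp_force: 20.0
```

```bash
python3 - <<'E'
from h import *
from rig import get_obs
gop(get_obs(),(410,-95,180),71,-10)
E
```

```text
rot [-0.25 -0.01 -1.26] shift [-1.8  -4.61  0.63] [428.4  53.3 188.9]
```

Emit:
{"api": "play_rows", "payload": {
  "targets": [
    [-0.06, 0, -0.3, -0.4, -1.0, 0.15, 0],
    [-0.12, 0, -0.6, -0.9, -2.3, 0.3, 0],
    [-0.2, 0, -1.0, -1.4, -3.6, 0.5, 0],
    [-0.25, -0.01, -1.26, -1.8, -4.61, 0.63, 0],
    [-0.25, -0.01, -1.26, -1.8, -4.61, 0.63, 0],
    [-0.25, -0.01, -1.26, -1.8, -4.61, 0.63, 0]
  ]
}}

```text
time_s: 28.22
tcp_pos: [410.6, -92.0, 180.2]
orientation: [0.086, 0.165, 0.982, -0.013]
wrist_force: [0.1, 0.3, 0.4]
grip_width: 7.9
grasp_force: 20.0
```

```bash
python3 - <<'E'
from h import *
from rig import get_obs
o=get_obs();print(o["joints"].round(2))
gop(o,(395.7,-112.6,110),71,-10)
E
```

```text
[ 0.12  0.57 -0.06  2.39  1.39  0.08 -0.07]
rot [ 0.02 -0.   -0.02] shift [ 0.65 -0.82  2.26] [410.6 -92.  180.2]
```

Emit:
{"api": "play_rows", "payload": {
  "targets": [
    [0, 0, 0, 0.2, -0.3, 0.7, 0],
    [0, 0, 0, 0.45, -0.6, 1.5, 0],
    [0, 0, 0, 0.65, -0.82, 2.2, 0],
    [0, 0, 0, 0.65, -0.82, 2.26, 0],
    [0, 0, 0, 0.65, -0.82, 2.26, 0]
  ]
}}

```text
time_s: 28.85
tcp_pos: [396.3, -112.5, 110.7]
orientation: [0.087, 0.165, 0.982, -0.013]
wrist_force: [-0.1, -0.4, 0.0]
grip_width: 8.0
grasp_force: 20.0
```

```bash
python3 - <<'E'
from h import *
from rig import get_obs
o=get_obs();print(o["joints"].round(2))
gop(o,(395.7,-112.6,110),71,-10)
E
```

```text
[ 0.45  0.78 -0.51  2.46  2.06  0.44 -0.72]
rot [ 0.02  0.01 -0.01] shift [ 0.02 -0.01  0.02] [ 396.3 -112.5  110.7]
```

```bash
python3 - <<'E'
from h import *
from rig import get_obs
o=get_obs()
for z in(80,60,45,34):gop(o,(395.7,-112.6,z),71,-10)
E
```

```text
rot [ 0.02  0.01 -0.01] shift [ 0.2  -0.01  1.01] [ 396.3 -112.5  110.7]
rot [ 0.02  0.01 -0.01] shift [ 0.31 -0.01  1.66] [ 396.3 -112.5  110.7]
rot [ 0.02  0.01 -0.01] shift [ 0.4  -0.01  2.15] [ 396.3 -112.5  110.7]
rot [ 0.02  0.01 -0.01] shift [ 0.46 -0.01  2.52] [ 396.3 -112.5  110.7]
```

Emit:
{"api": "play_rows", "payload": {
  "targets": [
    [0, 0, 0, 0.1, 0, 0.5, 0],
    [0, 0, 0, 0.2, 0, 1.0, 0],
    [0, 0, 0, 0.31, 0, 1.65, 0],
    [0, 0, 0, 0.4, 0, 2.15, 0],
    [0, 0, 0, 0.4, 0, 2.15, 0],
    [0, 0, 0, 0.4, 0, 2.15, 0]
  ]
}}

```text
time_s: 29.6
tcp_pos: [396.0, -113.0, 45.8]
orientation: [0.087, 0.165, 0.982, -0.014]
wrist_force: [0.2, 0.4, -0.1]
grip_width: 7.8
grasp_force: 20.0
```

```bash
python3 - <<'E'
from h import *
o,c=snap("w14");print(o["joints"].round(2))
gop(o,(395.7,-112.6,32),71,-10)
E
```

```text
[ 0.49  0.99 -0.6   2.48  2.21  0.66 -0.86]
rot [ 0.01  0.02 -0.01] shift [0.1  0.01 0.45] [ 396.  -113.    45.8]
```

View pics/w14.png

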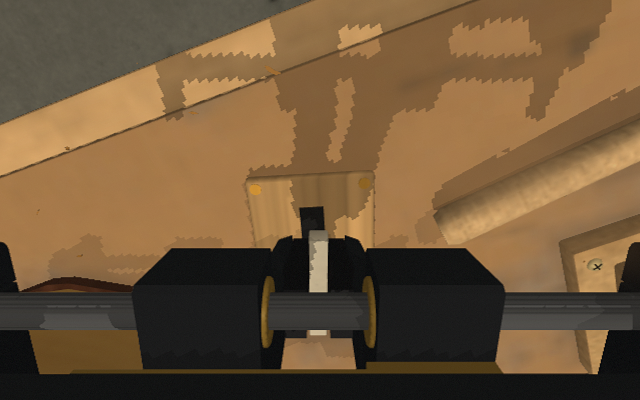

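The nut at (318,240) lines up with the inlaid bar at (312,218). Lower it the rest of the way.

Emit:
{"api": "play_rows", "payload": {
  "targets": [
    [0, 0, 0, 0.05, 0, 0.2, 0],
    [0, 0, 0, 0.1, 0, 0.42, 0],
    [0, 0, 0, 0.1, 0, 0.45, 0],
    [0, 0, 0, 0.1, 0, 0.45, 0]
  ]
}}

```text
time_s: 30.15
tcp_pos: [394.7, -112.9, 30.8]
orientation: [0.086, 0.166, 0.982, -0.014]
wrist_force: [0.9, -0.7, -0.3]
grip_width: 7.9
grasp_force: 20.0
```

Emit:
{"api": "play_rows", "payload": {
  "targets": [
    [0, 0, 0, 0, 0, 0, 0.3],
    [0, 0, 0, 0, 0, 0, 0.3],
    [0, 0, 0, 0, 0, 0, 0.3],
    [0, 0, 0, -0.1, 0, -0.5, 0.3],
    [0, 0, 0, -0.3, 0, -1.5, 0.3],
    [0, 0, 0, -0.5, 0, -2.7, 0.3],
    [0, 0, 0, -0.8, 0, -4.3, 0.3],
    [0, 0, 0, -0.8, 0.8, -5, 0.3]
  ]
}}

```text
time_s: 31.15
tcp_pos: [400.8, -90.8, 185.5]
orientation: [0.089, 0.168, 0.982, -0.013]
wrist_force: [-0.8, -0.1, -1.4]
grip_width: 26.4
grasp_force: 0.0
```

```bash
python3 - <<'E'
from h import *
o,c=snap("w15");W=world_pts(c);p=c["pixels"].astype(int);print(o["joints"].round(2))
k=(W[...,2]>10)&(W[...,2]<25)&(p.min(2)>140)&(np.hypot(W[...,0]-413,W[...,1]+119)<45)
print(k.sum());P=W[k];print(axis(P),cv2.minAreaRect(P[:,:2].astype(np.float32)),np.median(P[:,2]))
gop(o,(427,-40,200),75,0)
E
```

```text
[ 0.12  0.55 -0.06  2.42  1.59  0.07 -0.29]
507
(array([ 413.7, -117.2]), np.float64(161.1), array([ 414.4, -117.5]), array([ 7.7, 53.4])) ((414.44366455078125, -117.50436401367188), (7.740203380584717, 53.35600280761719), 70.8248062133789) 15.743839612294096
rot [-0.02  1.3  -0.55] shift [-0.34  1.89 -0.42] [400.8 -90.8 185.5]
```

The nut rests on its tile 1.6 mm and 3.8° off. Now the oil bottle. I'll go around by +y to stay clear of the lamp.

```bash
python3 - <<'E'
from h import *
from rig import get_obs
o=get_obs();gop(o,(450,80,205),75,0);gop(o,(575,95,205),75,0)
E
```

```text
rot [ 0.    1.32 -0.47] shift [ 0.18  5.69 -0.61] [403.4 -84.4 187. ]
rot [ 0.    1.32 -0.47] shift [-3.54  7.5   0.1 ] [403.4 -84.4 187. ]
```

Emit:
{"api": "play_rows", "payload": {
  "targets": [
    [0, 0.3, -0.1, 0.04, 1.0, -0.2, 0.5],
    [0, 0.7, -0.25, 0.1, 2.6, -0.4, 0.5],
    [0, 1.1, -0.4, 0.15, 4.2, -0.6, 0.5],
    [0, 1.32, -0.47, 0.18, 5.6, -0.61, 0.5],
    [0, 1.32, -0.47, -0.9, 6.2, -0.45, 0.5],
    [0, 1.32, -0.47, -2.3, 6.9, -0.2, 0.5],
    [0, 1.32, -0.47, -3.54, 7.5, 0.1, 0.5],
    [0, 1.32, -0.47, -3.54, 7.5, 0.1, 0.5]
  ]
}}

```text
time_s: 32.2
tcp_pos: [575.3, 88.5, 198.2]
orientation: [-0.004, 0.135, 0.991, -0.001]
wrist_force: [-0.1, 0.1, -0.7]
grip_width: 44.1
grasp_force: 0.0
```

Emit:
{"api": "play_rows", "payload": {
  "targets": [
    [0, 0, 0, 0, 0, 0, 0.5]
  ]
}}

```text
time_s: 32.33
tcp_pos: [571.7, 88.2, 198.4]
orientation: [-0.006, 0.133, 0.991, -0.002]
wrist_force: [-0.5, -0.1, 0.1]
grip_width: 44.0
grasp_force: 0.0
```

```bash
python3 - <<'E'
from h import *
o,c=snap("w16");W=world_pts(c);p=c["pixels"].astype(int);g=p.max(2)
k=(W[...,2]>40)&(np.hypot(W[...,0]-606,W[...,1]-82)<35)&(W[...,2]<100)
print("oil",axis(W[k]),k.sum())
m=(g<75)&(W[...,2]>60)&(W[...,2]<100)&(np.hypot(W[...,0]-606,W[...,1]-82)<35)
if m.sum()>10:
    P=np.argwhere(m)[:,::-1];print("cap",P.mean(0),axis(ray(c,P,82)))
m=(g<75)&(abs(W[...,2])<15)&(np.hypot(W[...,0]-597,W[...,1]-177)<40)
P=np.argwhere(m)[:,::-1];print("disc",len(P))
if len(P)>50: print(P.mean(0),axis(ray(c,P,6)))
print(o["joints"].round(2));gop(o,(606,82,90),75,0)
E
```

```text
oil (array([601.1,  85.3]), np.float64(75.8), array([605.8,  83.8]), array([39. , 36.8])) 1933
cap [322.61714286 245.19619048] (array([606.1,  83.6]), np.float64(165.2), array([606. ,  83.6]), array([17.2, 20.8]))
disc 913
[412.51916758 187.75794085] (array([602.5, 172.7]), np.float64(48.5), array([603.3, 171.7]), array([40.6, 25.2]))
[ 0.12  0.77 -0.63  1.74  0.58  0.83  0.52]
rot [-0.03 -0.08 -0.04] shift [-1.2   0.12  3.6 ] [571.7  88.2 198.4]
```

View pics/w16.png

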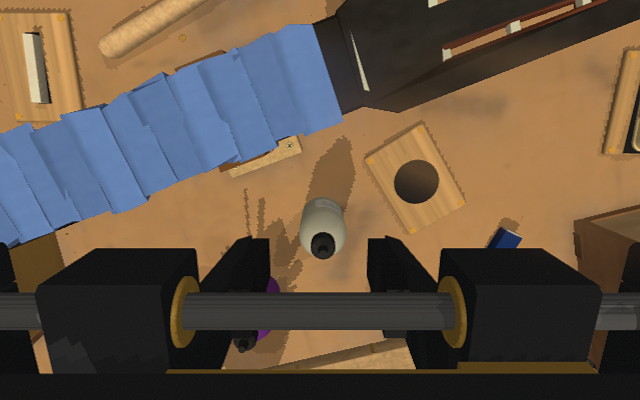

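The oil bottle's cap is at (322,245), the small disc at (416,182), and the nut on its tile at (37,67). The purple look-alike at (258,310) is close to one finger, so I'll check that clearance.

```bash
python3 - <<'E'
from h import *
from rig import get_obs
c=dict(np.load("w16.npz"));p=c["pixels"].astype(int);W=world_pts(c)
m=(p[...,0]-p[...,1]>25)&(p[...,2]-p[...,1]>25)
P=W[m&(W[...,2]<100)&(W[...,2]>5)];print("purple",len(P),np.median(P,0),P.min(0),P.max(0))
t=dict(np.load("top1.npz"));q=t["pixels"].astype(int);m=(q[...,0]-q[...,1]>25)&(q[...,2]-q[...,1]>25);W2=world_pts(t)
P=W2[m&(W2[...,2]<100)&(W2[...,2]>5)&(abs(W2[...,0]-620)<60)&(abs(W2[...,1]-20)<60)];print(len(P),P.min(0),P.max(0))
hsv=p.max(2);m=(hsv<115)&((p[...,0]-p[...,2])<50)&(np.hypot(W[...,0]-597,W[...,1]-176)<32)&(abs(W[...,2])<15)
Pq=np.argwhere(m)[:,::-1];print(len(Pq),axis(ray(c,Pq,6)),ray(c,(416.5,181.5),6))
gop(get_obs(),(606,83.6,91),75,0)
E
```

```text
purple 204 [663.94446817  16.91092631  26.78381712] [655.09335782   4.59715475   5.46532956] [682.64930537  21.89525767  83.39421913]
112 [645.18071038 -19.37855487   5.78308865] [675.06579062  18.43619251  74.70230477]
1507 (array([597.4, 176.9]), np.float64(178.6), array([597.6, 176.4]), array([40.1, 41.2])) [[597.59232026 177.46489498   6.        ]]
rot [-0.04 -0.07 -0.04] shift [-1.18  0.17  3.58] [571.6  88.2 198.7]
```

Emit:
{"api": "play_rows", "payload": {
  "targets": [
    [0, -0.07, 0, -0.6, 0.1, 0.2, 0.45],
    [0, -0.07, 0, -1.18, 0.17, 0.5, 0.45],
    [0, -0.07, 0, -1.18, 0.17, 1.0, 0.45],
    [0, -0.07, 0, -1.18, 0.17, 1.7, 0.45],
    [0, -0.07, 0, -1.18, 0.17, 2.0, 0.45],
    [0, -0.07, 0, -1.18, 0.17, 2.0, 0.45],
    [0, -0.07, 0, -1.18, 0.17, 2.0, 0.45]
  ]
}}

```text
time_s: 33.25
tcp_pos: [608.2, 84.2, 139.3]
orientation: [0.001, 0.134, 0.991, -0.002]
wrist_force: [0.4, 0.1, -0.4]
grip_width: 39.8
grasp_force: 0.0
```

```bash
python3 - <<'E'
from h import *
from rig import get_obs
gop(get_obs(),(606,83.6,91),75,0)
E
```

```text
rot [-0.02  0.01 -0.04] shift [ 0.07 -0.03  1.61] [608.2  84.2 139.3]
```

Emit:
{"api": "play_rows", "payload": {
  "targets": [
    [0, 0, 0, 0.07, -0.03, 0.5, 0.45],
    [0, 0, 0, 0.07, -0.03, 1.1, 0.45],
    [0, 0, 0, 0.07, -0.03, 1.5, 0.45],
    [0, 0, 0, 0.07, -0.03, 1.6, 0.45],
    [0, 0, 0, 0.07, -0.03, 1.6, 0.45],
    [0, 0, 0, 0.07, -0.03, 1.6, 0.45]
  ]
}}

```text
time_s: 34.0
tcp_pos: [606.2, 83.6, 91.1]
orientation: [0.001, 0.134, 0.991, -0.002]
wrist_force: [-0.4, 0.3, -0.3]
grip_width: 39.5
grasp_force: 0.0
```

Emit:
{"api": "play_rows", "payload": {
  "targets": [
    [0, 0, 0, 0, 0, 0, 0],
    [0, 0, 0, 0, 0, 0, 0],
    [0, 0, 0, 0, 0, 0, 0],
    [0, 0, 0, 0, 0, 0, 0],
    [0, 0, 0, 0, 0, 0, 0]
  ],
  "newtons": 20
}}

```text
time_s: 34.62
tcp_pos: [606.0, 83.2, 90.8]
orientation: [0.001, 0.134, 0.991, -0.002]
wrist_force: [-0.4, -0.3, 2.4]
grip_width: 17.7
grasp_force: 20.0
```

Emit:
{"api": "play_rows", "payload": {
  "targets": [
    [0, 0, 0, 0, 0, -0.4, 0],
    [0, 0, 0, 0, 0, -1.2, 0],
    [0, 0, 0, 0.3, 0.2, -2.0, 0],
    [0, 0, 0, 0.6, 1.0, -2.0, 0],
    [0, 0, 0, 0.9, 2.0, -2.0, 0],
    [0, 0, 0, 1.08, 2.93, -2.0, 0],
    [0, 0, 0, 1.08, 2.93, -2.0, 0],
    [0, 0, 0, 1.08, 2.93, -2.0, 0]
  ]
}}

```text
time_s: 35.62
tcp_pos: [597.9, 175.6, 150.4]
orientation: [0.0, 0.134, 0.991, -0.003]
wrist_force: [0.7, -0.6, -1.1]
grip_width: 17.6
grasp_force: 20.0
```

```bash
python3 - <<'E'
from h import *
o,c=snap("w17");print(o["grasp_force"],o["grip_width"]);gop(o,(597.5,176.7,98),75,0)
E
```

```text
19.99566095386399 17.643634007485577
rot [-0.04  0.01 -0.05] shift [0.03 0.04 1.74] [597.9 175.6 150.4]
```

Emit:
{"api": "play_rows", "payload": {
  "targets": [
    [0, 0, 0, 0.03, 0.04, 0.6, 0],
    [0, 0, 0, 0.03, 0.04, 1.2, 0],
    [0, 0, 0, 0.03, 0.04, 1.5, 0],
    [0, 0, 0, 0.03, 0.04, 1.65, 0],
    [0, 0, 0, 0.03, 0.04, 1.72, 0],
    [0, 0, 0, 0.03, 0.04, 1.74, 0],
    [0, 0, 0, 0.03, 0.04, 1.74, 0]
  ]
}}

```text
time_s: 36.55
tcp_pos: [597.6, 178.3, 98.5]
orientation: [0.001, 0.134, 0.991, -0.002]
wrist_force: [-1.1, 0.2, -1.0]
grip_width: 17.4
grasp_force: 20.0
```

Emit:
{"api": "play_rows", "payload": {
  "targets": [
    [0, 0, 0, 0, -0.03, 0.05, 0],
    [0, 0, 0, 0, -0.03, 0.05, 0],
    [0, 0, 0, 0, -0.03, 0.05, 0.45],
    [0, 0, 0, 0, -0.03, 0.05, 0.45],
    [0, 0, 0, 0, -0.03, 0.05, 0.45],
    [0, 0, 0, 0, -0.03, -1, 0.45],
    [0, 0, 0, 0, -0.03, -2.5, 0.45],
    [0, 0, 0, 0, -0.03, -4, 0.45]
  ]
}}

```text
time_s: 37.55
tcp_pos: [596.9, 177.7, 219.2]
orientation: [0.0, 0.134, 0.991, -0.002]
wrist_force: [0.1, 0.6, -0.5]
grip_width: 39.8
grasp_force: 0.0
```

Emit:
{"api": "play_rows", "payload": {
  "targets": [
    [0, 0, 0, -0.8, 1, -0.5, 0.5],
    [0, 0, 0, -0.8, 2, -0.5, 0.5],
    [0, 0, 0, -0.8, 2, -0.5, 0.5]
  ]
}}

```text
time_s: 37.92
tcp_pos: [635.6, 232.4, 233.1]
orientation: [0.0, 0.132, 0.991, -0.001]
wrist_force: [0.1, -0.1, -0.1]
grip_width: 43.8
grasp_force: 0.0
```

```bash
python3 - <<'E'
from h import *
from rig import read_camera
o,c=snap("w18");W=world_pts(c)
t=read_camera("top");Wt=world_pts(t);s=read_camera("scene");Ws=world_pts(s)
for nm,X in(("wrist",W),("top",Wt),("scene",Ws)):
  for n,x,y,r,z0,z1 in(("oil",597.5,176.7,38,35,102),("alc",385.4,228.5,45,35,125),("plane",584.3,389.7,50,13,45),("nut",413.2,-118.6,40,11,25)):
    k=(np.hypot(X[...,0]-x,X[...,1]-y)<r)&(X[...,2]>z0)&(X[...,2]<z1)
    if k.sum()>25:
        a=axis(X[k]);print(nm,n,(np.array(a[2])-[x,y]).round(1),a[1],a[3],"zmax",X[k][:,2].max().round(1),k.sum())
print(o["wrist_force"],o["grip_width"],o["time_s"])
cv2.imwrite("pics/f.png",cv2.resize(t["pixels"][140:290,260:450,::-1],None,fx=4,fy=4,interpolation=2))
E
```

```text
wrist oil [1.7 1.8] 17.400000000000006 [39.1 39.1] zmax 99.9 1851
wrist plane [-0.7  3.8] 164.6 [28.6 79.8] zmax 43.0 2881
top oil [-4.8 -1.5] 105.4 [32.4 38. ] zmax 100.9 137
top alc [-2.8 -5.7] 109.6 [49.9 52.7] zmax 124.1 269
top plane [-4.2 -3.2] 161.0 [42.9 78.3] zmax 43.5 171
top nut [-3.8 -0.5] 167.1 [58.1 65.2] zmax 23.4 71
scene oil [-4.6  5.6] 43.69999999999999 [38.4 27.9] zmax 100.9 138
scene alc [-5.9  5.8] 41.5 [52.4 40.9] zmax 124.6 470
scene plane [-2.7 11.8] 171.5 [40.  79.5] zmax 44.9 194
scene nut [ 1.8 -2.3] 165.4 [32.1 65.3] zmax 21.2 46
[ 0.13071998 -0.1370182  -0.08332436] 43.751765461908185 37.925
```

View pics/f.png

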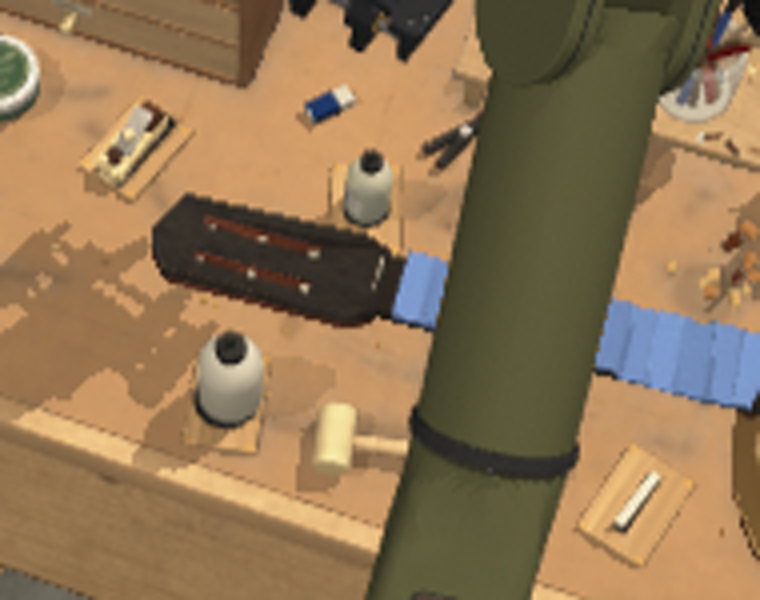

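All four things sit on their tiles in this crop: the plane at (135,145), the oil bottle at (368,190), the alcohol bottle at (230,380) and the nut at (637,500). The gripper is clear of everything.

```bash
python3 -c "
from rig import *
o=get_obs();print(abs(o['joint_vel']).max());print(sign_off())"
```

```text
0.010415926558560263
the job is handed in; nothing more can be done
None
```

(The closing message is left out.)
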